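# Label a set of measuring pans and nest them in the shipping tray

## Robot

A 7-joint arm with a two-finger parallel gripper is mounted at the origin on a cart in front of the work surface, level with it; the furniture and walls round the work are solid. World frame = base frame: x ahead of the robot, y to its left, z up, the work surface at z = 0. Lengths are in m, angles in rad, forces in N, time in s.
With the tool pointing down it reaches from about 0.4 to 0.875 m from the base axis. Payload 19.3 kg.
Tool frame: the origin (TCP) lies midway between the tips of the shut fingers; the grasp point (between the pads) lies 19 mm behind it; z points along the fingers, y is the line along which they close (so a half turn about z gives the same grasp; the last joint's range is limited). The gripper opens to 85 mm and grips with 20 to 120 N. Pads are 22 mm wide; open, the fingers measure 114 mm over their backs; the gripper's body (76 mm by 85 mm) begins 54 mm behind the grasp point. The pads swing forward as they close: fully open they stand 13 mm farther back than shut.
Start: joints at [-1.305, 0.521, -0.036, 1.599, 0.021, 1.021, -0.113], TCP at [0.206, 0.59, 0.231] pointing down, gripper open.
Joint ranges: [-2.91, 2.91], [-0.3, 2.13], [-1.5, 1.42], [0.17, 2.43], [-1.26, 4.41], [0.16, 1.93], [-2.52, 2.52]. Speed limits (rad/s): [1.89, 1.89, 2.39, 2.39, 3.01, 3.01, 3.01].

## Interface

Orientations are given as [roll, pitch, yaw] about the fixed x, y, z axes, in that order (R = Rz(yaw) Ry(pitch) Rx(roll)).
In Python, from workcell import bot gives the robot as it stands.
- The arm moves only by the shell command python3 nudge.py 'ROWS' [FORCE]. ROWS is a JSON list of rows, 1 to 5 of them, each of 7 numbers: the finger opening in m, then dx, dy, dz in m, then a rotation vector rx, ry, rz in rad; each row is the pose to reach, as a shift and turn from the pose commanded when the command began, along the tool's axes at that moment; what a row does not reach only later rows make up. A row lasts 1/8 s, in which the tool goes at most 0.0625 m and 0.188 rad, less where a joint would pass 70% of its speed; a pose out of reach is approached as far as the arm can. The fingers move at their own pace and stop on an object; FORCE is the grip in N (left out, the last holds). Time passes only in rows, so rows that do not move let the fingers close. It prints the time, the measured TCP pose, the force, the opening and the grip force at its end.
- bot.observe(): the state, without advancing time (a new reading comes with each control period).
- bot.grab_frame(name): name is "scene" or "top"; returns the picture (384x512x3 uint8, blue, green, red); there is no depth.
- bot.calibration(name): a dict with "vfov" (degrees; the focal length in pixels is half the picture's height over the tangent of half this angle, whatever the lens; pixels are square), "cx", "cy" (the principal point, pixels), "dist_coeffs" ([k1, k2, p1, p2, k3] as OpenCV has them; the pictures are not rectified), "eye" and "attitude" of the camera in the world. Camera axes: x right, y down, z forward; pixel columns grow to the right and rows downward; lengths in m; the calibration is good to about 2 mm. A picture is of the moment at which its call begins. calibration takes no time and is no camera call.
- bot.job_done(): hands the job in; it is judged then, once.
The state is a dict: "clock": time; "qpos": joint angles; "qd": joint speeds; "joint_efforts": joint torques, N m; "position": TCP position; "tool_rot": TCP orientation; "force": force on the tool from outside, world axes, zero at the start; "moment": the same for the moment, N m; "grip_width": finger opening in m; "finger_force": force on a finger pad.
Only numpy, scipy, OpenCV 4.12 (cv2) and the standard library are available. Lean on these libraries where they do the work, as an engineer would, in place of code of your own. Each camera call takes 0.05 s, during which the arm holds its last target. There are 200 camera calls.

## Task

Get the set of three or four enamelled measuring pans ready to ship: working from the largest pan down to the smallest, press each one's base, level and centred, onto the sprung pad of the label applicator until the pad is fully down for a moment, so that its label sticks. Nest the labelled pans one inside another in the cardboard tray, each flat and fully home, with the handles fanned so that all their ends stand well apart (at least 5 cm). Leave the other things on the bench undisturbed.

Things in the scene. Friction and masses are not known exactly. Their poses are not given: they have to be found in the camera images.
- pan_blue: blue enamelled measuring pan with a black handle, largest of the set (may be absent); outer diameter 92, height to rim 44 mm, straight wall 2.5, flat base 4 mm thick, 170 g. Origin: centre of underside; z up, x out along the handle. The black grip is a level bar 12 mm wide, 18 mm high, x = 64 to 122 mm, middle at x = 93, y = 0, z = 55 mm
- pan_blue_tip (a point): outer end of the blue pan's grip (pan frame: x = 122, y = 0, z = 55 mm). A nested pan rests on the floor of the next larger one present; grips are too thick to lie one above another, so only with the handles fanned does it go home
- pan_green: green enamelled measuring pan with a black handle, second largest of the set (may be absent); outer diameter 78, height to rim 48 mm, straight wall 2.5, flat base 4 mm thick, 150 g. Origin: centre of underside; z up, x out along the handle. The black grip is a level bar 12 mm wide, 18 mm high, x = 57 to 115 mm, middle at x = 86, y = 0, z = 59 mm
- pan_green_tip (a point): outer end of the green pan's grip (pan frame: x = 115, y = 0, z = 59 mm). A nested pan rests on the floor of the next larger one present; grips are too thick to lie one above another, so only with the handles fanned does it go home
- pan_yellow: yellow enamelled measuring pan with a black handle, third largest of the set (may be absent); outer diameter 64, height to rim 52 mm, straight wall 2.5, flat base 4 mm thick, 130 g. Origin: centre of underside; z up, x out along the handle. The black grip is a level bar 12 mm wide, 18 mm high, x = 50 to 108 mm, middle at x = 79, y = 0, z = 63 mm
- pan_yellow_tip (a point): outer end of the yellow pan's grip (pan frame: x = 108, y = 0, z = 63 mm). A nested pan rests on the floor of the next larger one present; grips are too thick to lie one above another, so only with the handles fanned does it go home
- pan_red: red enamelled measuring pan with a black handle, smallest of the set (may be absent); outer diameter 50, height to rim 56 mm, straight wall 2.5, flat base 4 mm thick, 110 g. Origin: centre of underside; z up, x out along the handle. The black grip is a level bar 12 mm wide, 18 mm high, x = 43 to 101 mm, middle at x = 72, y = 0, z = 67 mm
- pan_red_tip (a point): outer end of the red pan's grip (pan frame: x = 101, y = 0, z = 67 mm). A nested pan rests on the floor of the next larger one present; grips are too thick to lie one above another, so only with the handles fanned does it go home
- tray: shallow open square tray of brown cardboard, 130 x 130 mm outside, 122 x 122 mm inside, walls 24 mm high and 4 mm thick, fixed to the packing board; origin: centre of its underside, x and y along its sides, z up
- tray_floor (a point): centre of the tray's inner floor, 5 mm above the board
- labeller: grey label applicator, fixed to the packing board. Origin: under the centre of its round sprung pad; x points back to the label roll. Flat housing x = -63 to 55 mm, 100 mm wide, 38 mm high; behind it, from x = 68 mm, a white label roll on edge, 83 mm in diameter, top at 120 mm above the board. A pan on the pad needs its handle turned away from the roll
- label_pad_top (a point): centre of the top of the sprung round pad (black rubber with a white label on it, 36 mm in diameter): 52 mm above the board when up, 42 mm when fully down; it moves with the pad
- label_pad (a joint): travel of the sprung pad in m: 0 up, 0.010 fully down, against its stop; the spring needs about 2 N to start it and 5 N to hold it fully down, so a pan merely standing on it hardly moves it; it rises again when let go
- board_mid (a point): middle of the top of the packing board with a grey cutting mat, fixed on the bench, 24 mm thick: its top, on which the pans, tray, applicator and small things stand, is at z = 0.024; 430 x 585 mm, x = 0.345 to 0.775, y = -0.445 to 0.14
- stand_post (a point): a point on the fixed black post of the film-roll stand, just left of the bench: 45 mm square, upright, from the floor to 1.1 m above the bench; the arm starts to the left of it and must be drawn in before it turns right to the bench
- pot_small: small round cream pot, cream-coloured with a dark red body, 63 mm in diameter, 34 mm high; a bystander; origin: centre of its underside
- cutter: yellow box cutter lying flat, 156 x 20 x 14 mm, long side along its y; a bystander; origin: centre of its underside
- tea: small dark blue carton, 52 x 67 x 70 mm, standing; a bystander; origin: centre of its underside

How it is judged:
By the outcome, as a careful person would: the job done as asked, in the order asked, and still so for the second after the job is handed in, with the robot touching nothing.
Of pan_blue, pan_green, pan_yellow, pan_red only 3 to 4 are there at a start; the rules pass over those that are not, and their reading is None.
At some moment in a run one of pan_blue, pan_green, pan_yellow, pan_red may be knocked a few centimetres aside while the robot is not near it.
It also fails if it takes over 210 s, if anything falls off the work surface, if the arm or the gripper's body presses on something with over 40 N, if the wrist force passes 120 N, or if a joint passes its speed limit or range.

## Working session

There is one attempt and no reset: what is moved stays moved. The work goes in short steps, Python scripts to look and compute and a shell command to move; the robot and the scene stay as the last step left them, time stands still between calls to the robot, and variables do not carry over. Pictures are saved under pics/ and viewed, at most 14 in all, crops included, and the job is handed in when it is done.

```bash
ls; mkdir -p pics
python3 - <<'E'
from workcell import bot
import cv2
print(bot.observe())
for n in("scene","top"):
    print(bot.calibration(n)); cv2.imwrite(f"pics/{n}0.png",bot.grab_frame(n))
E
```

```text
nudge.py
pics
workcell.py
{'clock': 0.0, 'qpos': array([-1.30523998,  0.52201612, -0.03632124,  1.60000083,  0.0212135 ,
        1.02110859, -0.11283329]), 'qd': array([-0.00032596,  0.0006247 , -0.00012786,  0.00057756, -0.0018666 ,
       -0.00132719,  0.00079811]), 'joint_efforts': array([-1.25390226e-03, -9.27109909e+01,  1.97912291e+00, -3.69929266e+01,
        1.78381690e-02,  8.03902483e-03, -1.94923011e-06]), 'position': array([0.20585752, 0.58976579, 0.23072707]), 'tool_rot': array([-3.14044925e+00,  9.69266057e-05,  2.80579469e+00]), 'force': array([-0.17648203, -0.36513053, -0.74195644]), 'moment': array([-0.03974662,  0.01573106, -0.00457726]), 'finger_force': 0.0, 'grip_width': 0.08546519219673025}
{'vfov': 43.90746973884153, 'cx': 251.41207968751456, 'cy': 194.18312683725358, 'dist_coeffs': array([-0.15463602,  0.        ,  0.        ,  0.        ,  0.        ]), 'eye': array([ 1.3759318 , -0.41298179,  0.93877516]), 'attitude': array([-2.23774745,  0.01426265,  1.16910775])}
{'vfov': 56.25072299887314, 'cx': 250.7566761447775, 'cy': 191.42840720792054, 'dist_coeffs': array([0.00063505, 0.        , 0.        , 0.        , 0.        ]), 'eye': array([ 0.46964501, -0.08022463,  1.13693956]), 'attitude': array([-3.07585253, -0.00641327, -1.5858263 ])}
```
View pics/scene0.png

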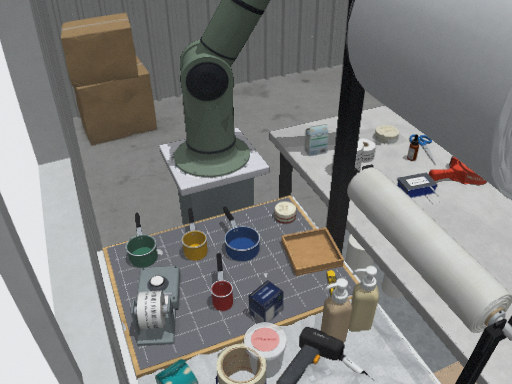

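View pics/top0.png

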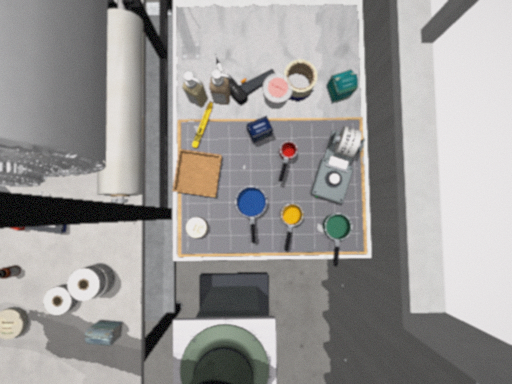

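The scene shows all four pans, the tray and the labeller on the board, with the post just left of the bench (top view about (170,213)). The arm is left of the post. Next I'll measure everything.

Create h.py:
```python
from workcell import bot
import cv2, numpy as np
from scipy.spatial.transform import Rotation as Ro
cal={n:bot.calibration(n) for n in("scene","top")}
def K(c):
    f=192/np.tan(np.radians(c["vfov"])/2); return np.array([[f,0,c["cx"]],[0,f,c["cy"]],[0,0,1]])
def ray(n,p):
    c=cal[n]; q=cv2.undistortPoints(np.array(p,float).reshape(1,1,2),K(c),c["dist_coeffs"]).ravel()
    d=Ro.from_euler("xyz",c["attitude"]).apply([*q,1]); return c["eye"],d/np.linalg.norm(d)
def plane(n,p,z):
    e,d=ray(n,p); return e+d*(z-e[2])/d[2]
def tri(ps,pt):
    (a,u),(b,v)=ray("scene",ps),ray("top",pt)
    s=np.linalg.lstsq(np.c_[u,-v],b-a,rcond=None)[0]; P,Q=a+s[0]*u,b+s[1]*v
    return (P+Q)/2,np.linalg.norm(P-Q)
def proj(n,X):
    c=cal[n]; R=Ro.from_euler("xyz",c["attitude"]).inv(); X=np.atleast_2d(X)
    return cv2.projectPoints(R.apply(X-c["eye"]),np.zeros(3),np.zeros(3),K(c),c["dist_coeffs"])[0][:,0]
HUE={"blue":(105,125),"green":(70,90),"yellow":(17,27),"red":(172,185)}
def mask(im,col):
    h,s,v=cv2.split(cv2.cvtColor(im,cv2.COLOR_BGR2HSV)); lo,hi=HUE[col]; hh=h.astype(int); hh=np.where(hh<8,hh+180,hh) if col=="red" else hh
    return ((hh>=lo)&(hh<=hi)&(s>110)&(v>35)).astype(np.uint8)
def blobs(m,amin=20):
    n,l,st,c=cv2.connectedComponentsWithStats(m); return [(st[i],c[i],l==i) for i in range(1,n) if st[i][4]>=amin]
def hullc(b):
    p=np.argwhere(b)[:,::-1].astype(np.int32); hl=cv2.convexHull(p); m=cv2.moments(hl); return np.array([m["m10"],m["m01"]])/m["m00"],hl
```

Run:
```python
from h import *
ims={n:cv2.imread(f"pics/{n}0.png") for n in cal}
roi={"scene":(95,195,350,365),"top":(172,105,375,270)}
for n in cal:
    x0,y0,x1,y1=roi[n]; im=ims[n]
    for c in HUE:
        m=mask(im,c); r=np.zeros_like(m); r[y0:y1,x0:x1]=m[y0:y1,x0:x1]
        print(n,c,[(b[0].tolist(),b[1].round(1).tolist()) for b in blobs(r,25)])
    d=(im.max(2)<50).astype(np.uint8); r=np.zeros_like(d); r[y0:y1,x0:x1]=d[y0:y1,x0:x1]
    print(n,"dark",[(b[0].tolist(),b[1].round(1).tolist()) for b in blobs(r,15)])
t=cv2.resize(ims["top"][100:270,170:380],None,fx=3.5,fy=3.5,interpolation=cv2.INTER_CUBIC); cv2.imwrite("pics/topc.png",t)
s=cv2.resize(ims["scene"][195:365,95:365],None,fx=2.9,fy=2.9,interpolation=cv2.INTER_CUBIC); cv2.imwrite("pics/scec.png",s)
```

```text
scene blue [([226, 227, 32, 22, 556], [241.6, 237.8]), ([226, 244, 33, 17, 296], [242.2, 253.5]), ([249, 282, 31, 23, 246], [264.9, 293.4])]
scene green [([134, 247, 17, 8, 70], [142.0, 250.4])]
scene yellow [([183, 231, 23, 16, 264], [194.0, 238.5]), ([183, 242, 24, 19, 276], [195.4, 252.1]), ([327, 270, 9, 14, 92], [330.7, 276.0]), ([313, 354, 7, 10, 40], [316.2, 358.4])]
scene red [([212, 282, 20, 14, 216], [221.4, 288.4]), ([212, 293, 21, 18, 249], [222.6, 302.4])]
scene dark [([327, 195, 23, 58, 863], [337.5, 217.6]), ([223, 207, 10, 14, 64], [227.3, 213.2]), ([188, 208, 6, 15, 60], [190.4, 215.0]), ([136, 213, 5, 14, 49], [137.6, 219.7]), ([217, 254, 5, 17, 71], [219.0, 262.0]), ([274, 294, 8, 7, 24], [278.6, 297.6]), ([249, 297, 16, 21, 77], [256.7, 305.6]), ([316, 330, 9, 5, 17], [320.6, 332.2]), ([300, 334, 44, 27, 482], [323.1, 348.1])]
top blue [([249, 118, 22, 18, 153], [258.8, 126.5]), ([238, 188, 27, 28, 611], [250.9, 201.5])]
top green [([328, 216, 21, 22, 357], [337.7, 226.2])]
top yellow [([192, 105, 20, 43, 266], [201.8, 126.4]), ([282, 205, 21, 19, 297], [291.6, 214.1])]
top red [([282, 143, 14, 14, 156], [288.3, 149.4])]
top dark [([261, 131, 11, 7, 25], [267.0, 134.4]), ([252, 137, 8, 5, 21], [255.3, 138.9]), ([280, 164, 6, 17, 41], [282.5, 172.1]), ([252, 225, 3, 17, 37], [252.9, 232.8]), ([286, 233, 5, 17, 44], [287.6, 240.7]), ([334, 248, 4, 18, 49], [335.6, 257.0])]
```

View pics/topc.png

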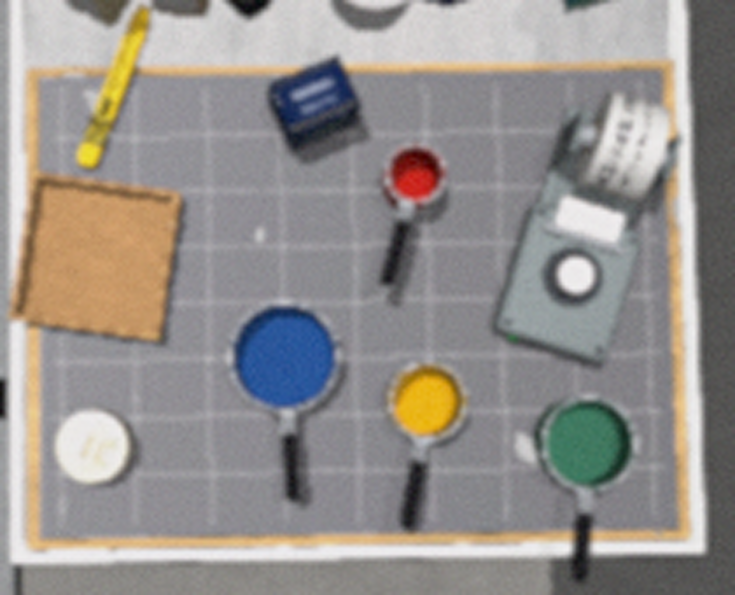

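View pics/scec.png

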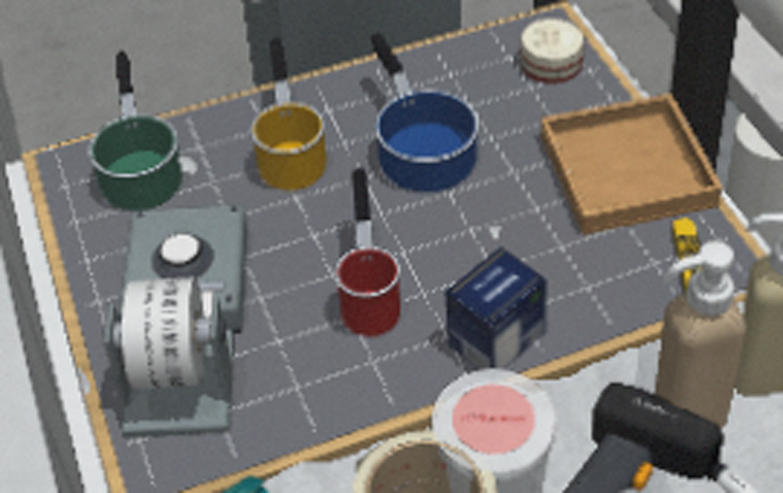

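Both crops show light-grey rims around coloured interiors, which form clean discs, and black grips pointing roughly toward the robot. The white pad is at top px (335,178) and scene px (157,280). The tray is brown at top px (198,174).

```bash
cat >> h.py <<'E'
HUE["green"]=(65,95)
def inner(n,im,col,near=None):
    h,s,v=cv2.split(cv2.cvtColor(im,cv2.COLOR_BGR2HSV)); lo,hi=HUE[col]; h=h.astype(int); h=np.where(h<8,h+180,h) if col=="red" else h
    m=((h>=lo)&(h<=hi)&(s>(90 if col=="green" else 120))&(v>30)).astype(np.uint8)
    if near is not None: m&=cv2.circle(np.zeros_like(m),tuple(int(a) for a in near),22,1,-1)
    return m
E
python3 - <<'E'
from h import *
ims={n:cv2.imread(f"pics/{n}0.png") for n in cal}
near={"scene":{"blue":(241,237),"green":(142,248),"yellow":(194,239),"red":(221,289)},"top":{"blue":(251,201),"green":(337,226),"yellow":(291,214),"red":(288,149)}}
gr={"blue":((227.3,213.2),(252.9,232.8)),"green":((137.6,219.7),(335.6,257)),"yellow":((190.4,215),(287.6,240.7)),"red":((219,262),(282.5,172.1))}
hz=dict(blue=.044,green=.048,yellow=.052,red=.056); gz=dict(blue=.055,green=.059,yellow=.063,red=.067)
for c in HUE:
    C={}
    for n in cal:
        B=sorted(blobs(inner(n,ims[n],c,near[n][c]),20),key=lambda b:-b[0][4])
        print(n,c,[(b[0].tolist(),b[1].round(1).tolist()) for b in B][:3])
        B=[b for b in B if b[0][4]>60]; C[n]=hullc(min(B,key=lambda b:b[1][1])[2])[0]
    P,e=tri(C["scene"],C["top"]); G,eg=tri(*gr[c]); T=plane("top",C["top"],.024+hz[c]); S=plane("scene",C["scene"],.024+hz[c]); g=plane("top",gr[c][1],.033+gz[c])
    print(c,"rim",P.round(4),round(e,4),"topz",T[:2].round(4),"scz",S[:2].round(4),"grip",G.round(4),round(eg,4),g[:2].round(4),"yaw",np.degrees(np.arctan2(*(g-T)[1::-1])).round(1),"d",np.linalg.norm((g-T)[:2]).round(4))
# pad
C={}
for n,p,r in(("scene",(157,280),12),("top",(335,178),9)):
    im=ims[n]; m=((im.min(2)>165)).astype(np.uint8)&cv2.circle(np.zeros(im.shape[:2],np.uint8),p,r,1,-1)
    B=max(blobs(m,5),key=lambda b:b[0][4]); print(B[0]); C[n]=hullc(B[2])[0]
print("pad",tri(C["scene"],C["top"]),plane("top",C["top"],.076),plane("scene",C["scene"],.076))
# tray
C={}
for n,x0,y0,x1,y1 in(("scene",275,220,350,280),("top",165,140,230,205)):
    h,s,v=cv2.split(cv2.cvtColor(ims[n],cv2.COLOR_BGR2HSV)); m=((h>7)&(h<20)&(s>100)).astype(np.uint8); r=np.zeros_like(m); r[y0:y1,x0:x1]=m[y0:y1,x0:x1]
    r=cv2.morphologyEx(r,cv2.MORPH_OPEN,np.ones((5,5))); B=max(blobs(r),key=lambda b:b[0][4]); C[n],hl=hullc(B[2]); print(B[0],C[n],cv2.approxPolyDP(hl,4,True).reshape(-1,2).tolist())
print("tray",tri(C["scene"],C["top"]),plane("top",C["top"],.036))
# roll & post
print("roll",plane("top",(170+630/3.5,100+145/3.5),.10))
d=(ims["top"].max(2)<50); print("post top cols",[(x,np.flatnonzero(d[180:240,x]).min()+180,np.flatnonzero(d[180:240,x]).max()+180) for x in(20,80,140,165)])
d=(ims["scene"].max(2)<50); print("post sc rows",[(y,np.flatnonzero(d[y,325:375]).min()+325,np.flatnonzero(d[y,325:375]).max()+325) for y in(60,100,130,200,230)])
E
```

```text
scene blue [([226, 227, 32, 22, 545], [241.7, 237.8]), ([226, 244, 33, 16, 251], [241.9, 252.9])]
top blue [([238, 188, 27, 28, 601], [250.9, 201.6])]
blue rim [ 0.51   -0.0876  0.0641] 0.001 topz [ 0.5097 -0.088 ] scz [ 0.514  -0.0885] grip [ 0.4177 -0.0923  0.0795] 0.0004 [ 0.4181 -0.0924] yaw -177.2 d 0.0917
scene green [([131, 241, 22, 14, 141], [140.8, 248.9]), ([143, 254, 12, 11, 53], [148.8, 259.4])]
top green [([327, 215, 23, 23, 401], [337.7, 226.2])]
green rim [ 0.4326 -0.3474  0.0572] 0.0001 topz [ 0.4331 -0.3438] scz [ 0.4484 -0.3485] grip [ 0.3443 -0.3313  0.081 ] 0.0024 [ 0.3452 -0.3299] yaw 171.0 d 0.089
scene yellow [([183, 242, 24, 18, 270], [195.6, 252.1]), ([183, 231, 23, 16, 260], [193.9, 238.6])]
top yellow [([283, 205, 19, 19, 288], [291.5, 214.2])]
yellow rim [ 0.4707 -0.2076  0.0727] 0.001 topz [ 0.4705 -0.2077] scz [ 0.4743 -0.2079] grip [ 0.394  -0.192   0.0889] 0.0014 [ 0.3943 -0.1919] yaw 168.3 d 0.0778
scene red [([212, 293, 21, 18, 244], [222.7, 302.3]), ([212, 282, 20, 14, 204], [221.5, 288.3])]
top red [([282, 143, 14, 14, 151], [288.3, 149.4])]
red ri
[... 392 characters left out ...]
1.99301746 250.88545303] [[342, 265], [296, 274], [282, 236], [326, 228]]
[ 174  150   47   47 1775] [197.0659351  173.05327331] [[220, 156], [215, 196], [174, 190], [179, 150]]
tray (array([0.60195663, 0.07738651, 0.0312583 ]), np.float64(0.0013646366037332175)) [0.60112099 0.07607492 0.036     ]
roll [ 0.68011103 -0.38035688  0.1       ]
post top cols [(20, np.int64(194), np.int64(226)), (80, np.int64(200), np.int64(222)), (140, np.int64(206), np.int64(218)), (165, np.int64(182), np.int64(218))]
post sc rows [(60, np.int64(343), np.int64(348)), (100, np.int64(340), np.int64(362)), (130, np.int64(337), np.int64(358)), (200, np.int64(329), np.int64(349)), (230, np.int64(329), np.int64(344))]
```

Run:
```python
from h import *
N=[];b=[]
for n,p,q in(("top",(20,210),(140,212)),("scene",(351,100),(339,200))):
    e,d=ray(n,p);_,f=ray(n,q);m=np.cross(d,f);m[2]=0;m/=np.linalg.norm(m);N.append(m[:2]);b.append(m@e)
print("post",np.linalg.solve(N,b))
R=Ro.from_euler("xyz",bot.observe()["tool_rot"]).as_matrix(); print(R.round(3))
```

```text
post [0.47950852 0.2310374 ]
[[-0.944  0.33  -0.   ]
 [ 0.33   0.944 -0.001]
 [-0.    -0.001 -1.   ]]
```

```bash
python3 nudge.py '[[0.085,0,-0.03,-0.03,0,0,0],[0.085,0,-0.08,-0.06,0,0,0],[0.085,0,-0.14,-0.08,0,0,0],[0.085,0,-0.2,-0.09,0,0,0],[0.085,0,-0.25,-0.09,0,0,0]]'; python3 nudge.py '[[0.085,0,0,0,0,0,0],[0.085,0,0,0,0,0,0]]'; python3 -c "
from h import *
print(bot.observe()['qpos'].round(2))"
```

```text
clock: 0.72
position: [0.123, 0.3521, 0.3217]
tool_rot: [3.141, 0.0, 2.806]
force: [0.0, 0.6, 0.5]
grip_width: 0.085
finger_force: 0.0
clock: 0.98
position: [0.1237, 0.3545, 0.3215]
tool_rot: [3.141, -0.0, 2.806]
force: [0.3, 0.7, -0.3]
grip_width: 0.0847
finger_force: 0.0
[-1.32  0.   -0.07  2.06  0.    1.07 -0.16]
```

```bash
python3 nudge.py '[[0.085,-0.055,-0.004,0,0,0,0.15],[0.085,-0.109,-0.0165,0,0,0,0.3],[0.085,-0.161,-0.037,0,0,0,0.45],[0.085,-0.209,-0.0645,0,0,0,0.6],[0.085,-0.252,-0.099,0,0,0,0.75]]'; python3 nudge.py '[[0.085,-0.055,-0.004,0,0,0,0.15],[0.085,-0.109,-0.0165,0,0,0,0.3],[0.085,-0.161,-0.037,0,0,0,0.45],[0.085,-0.209,-0.0645,0,0,0,0.6],[0.085,-0.252,-0.099,0,0,0,0.75]]';python3 nudge.py '[[0.05,0,0,0,0,0,0],[0.05,0,0,0,0,0,0]]'
cat >> h.py <<'E'
# planning aid: shift in the tool's axes from the present pose to a tool-down pose with given yaw
def goto(p,yaw,deg=True):
    s=bot.observe(); R=Ro.from_euler("xyz",s["tool_rot"]); T=Ro.from_euler("xyz",[np.pi,0,np.radians(yaw)])
    print("shift",R.inv().apply(np.array(p)-s["position"]).round(4),"rot",(R.inv()*T).as_rotvec().round(3),"pos",s["position"].round(4),"rpy",np.degrees(s["tool_rot"]).round(1),"q7",s["qpos"][6].round(2),"F",s["force"].round(1),"t",round(s["clock"],1))
E
python3 -c "
from h import *
goto([.418,-.092,.14],2.8)
print(bot.observe()['qpos'].round(2))"
```

```text
clock: 1.6
position: [0.3307, 0.1765, 0.3211]
tool_rot: [-3.141, 0.001, 2.051]
force: [0.0, -0.3, -0.2]
grip_width: 0.0849
finger_force: 0.0
clock: 2.22
position: [0.3594, -0.0935, 0.3214]
tool_rot: [3.141, 0.002, 1.301]
force: [0.9, -0.2, -0.4]
grip_width: 0.085
finger_force: 0.0
clock: 2.48
position: [0.3594, -0.0913, 0.3212]
tool_rot: [-3.142, 0.001, 1.306]
force: [0.4, 0.9, 0.0]
grip_width: 0.0517
finger_force: 0.0
shift [0.0149 0.0567 0.1812] rot [1.000e-03 1.000e-03 1.257e+00] pos [ 0.3594 -0.0913  0.3212] rpy [-1.80e+02  1.00e-01  7.48e+01] q7 -0.2 F [0.4 0.9 0. ] t 2.5
[-0.59 -0.04  0.67  2.1   0.03  1.08 -0.2 ]
```

```bash
python3 nudge.py '[[0.05,0.003,0.012,0.03,0,0,0.18],[0.05,0.006,0.024,0.06,0,0,0.36],[0.05,0.009,0.036,0.09,0,0,0.54],[0.05,0.012,0.048,0.12,0,0,0.72],[0.05,0.0149,0.0567,0.15,0,0,0.9]]'; python3 nudge.py '[[0.05,0,0,0.015,0,0,0.18],[0.05,0,0,0.031,0,0,0.357],[0.05,0,0,0.031,0,0,0.357],[0.05,0,0,0.031,0,0,0.357]]' 60 | head -2
python3 - <<'E'
from h import *
goto([.418,-.0922,.059],2.8)
cv2.imwrite("pics/top1.png",bot.grab_frame("top")); cv2.imwrite("pics/scene1.png",bot.grab_frame("scene"))
t=cv2.resize(cv2.imread("pics/top1.png")[100:270,170:380],None,fx=3.5,fy=3.5); s=cv2.imread("pics/scene1.png")[170:340,95:305]
cv2.imwrite("pics/s1.png",cv2.resize(s,None,fx=3.5,fy=3.5))
E
```

```text
clock: 3.1
position: [0.4184, -0.0911, 0.1698]
tool_rot: [3.141, 0.001, 0.403]
force: [0.4, 1.0, -0.5]
grip_width: 0.0497
finger_force: 0.0
clock: 3.6
position: [0.4178, -0.0916, 0.1405]
shift [0.0002 0.0006 0.0815] rot [0.    0.    0.005] pos [ 0.4178 -0.0916  0.1405] rpy [180.    0.    3.1] q7 -0.87 F [ 1.  -0.  -0.2] t 3.6
```

View pics/s1.png

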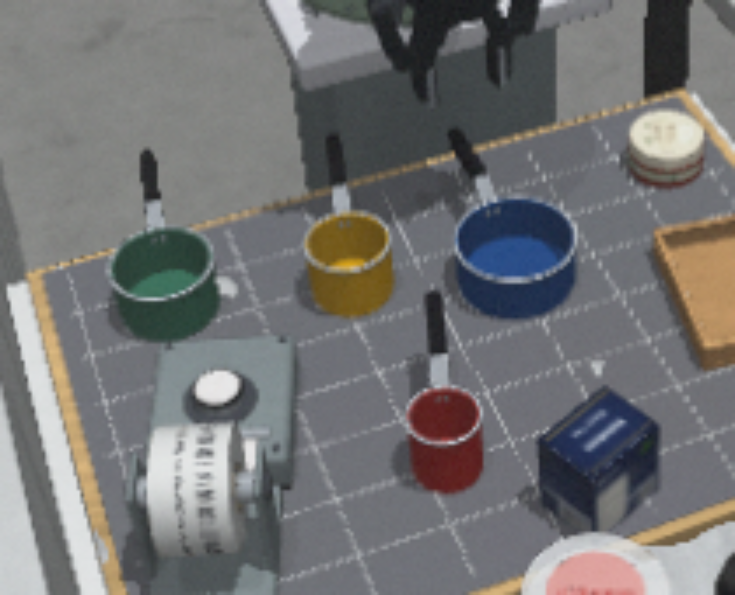

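The open fingers hang above and either side of the blue grip (crop (465,150)), so I'll descend, grip and lift.

```bash
python3 nudge.py '[[0.04,0,0,0.035,0,0,0],[0.04,0,0,0.07,0,0,0],[0.04,0,0.0005,0.0815,0,0,0],[0.04,0,0.0005,0.0815,0,0,0]]' 100 ; python3 nudge.py '[[0.0,0,0,0,0,0,0],[0.0,0,0,0,0,0,0],[0.0,0,0,0,0,0,0],[0,0,0,0,0,0,0],[0,0,0,0,0,0,0]]' 100; python3 nudge.py '[[0,0,0,-0.01,0,0,0],[0,0,0,-0.03,0,0,0],[0,0,0,-0.06,0,0,0],[0,0,0,-0.09,0,0,0],[0,0,0,-0.11,0,0,0]]' 100;  python3 nudge.py '[[0,0,0,0,0,0,0],[0,0,0,0,0,0,0],[0,0,0,0,0,0,0]]' 100
cat >> h.py <<'E'
HZ=dict(blue=.044,green=.048,yellow=.052,red=.056)
GX=dict(blue=.093,green=.086,yellow=.079,red=.072); GZ=dict(blue=.055,green=.059,yellow=.063,red=.067)
def pan(col,z0=.024,P=None,tag=None,show=True):
    """rim centre from both views; P = predicted rim centre (world)"""
    out={}
    for n in cal:
        im=bot.grab_frame(n); p=proj(n,P)[0]; m=inner(n,im,col,p)
        if tag: cv2.imwrite(f"pics/{n}_{tag}.png",im)
        B=[b for b in blobs(m,40) if b[0][4]>50]
        out[n]=hullc(min(B,key=lambda b:np.linalg.norm(b[1]-p-[0,1]))[2])[0] if B else p*np.nan
        if show: print(n,"pred",p.round(1),"got",out[n].round(1),[b[0].tolist() for b in B])
    z=z0+HZ[col]; T=plane("top",out["top"],z); S=plane("scene",out["scene"],z)
    X,e=tri(out["scene"],out["top"]); print(col,"tri",X.round(4),round(e,4),"top@z",T[:2].round(4),"scene@z",S[:2].round(4)); return T,X
def held(col,tag=None):
    """expected pan pose from the tool pose (tool x points from grip to pan)"""
    s=bot.observe(); R=Ro.from_euler("xyz",s["tool_rot"]); c=s["position"]+R.apply([GX[col],0,-.019+GZ[col]-HZ[col]])
    print("held: base z",round(s["position"][2]+.019-GZ[col],4)); T,X=pan(col,c[2]-HZ[col],c,tag); print("expected rim",c.round(4),"err in tool axes",R.inv().apply(T-c).round(4)); return T
E
python3 - <<'E'
from h import *
held("blue","b2")
E
```

```text
clock: 4.2
position: [0.4175, -0.0929, 0.0591]
tool_rot: [-3.141, 0.0, 0.049]
force: [0.2, -0.7, -0.2]
grip_width: 0.0399
finger_force: 0.0
clock: 4.82
position: [0.4178, -0.0925, 0.0596]
tool_rot: [-3.142, -0.001, 0.049]
force: [-3.5, -0.2, 9.4]
grip_width: 0.0101
finger_force: 97.6
clock: 5.45
position: [0.4174, -0.0925, 0.1706]
tool_rot: [-3.141, -0.001, 0.049]
force: [0.0, 0.7, -1.5]
grip_width: 0.0103
finger_force: 97.6
clock: 5.82
position: [0.417, -0.0925, 0.1683]
tool_rot: [3.142, 0.001, 0.049]
force: [-0.7, -0.2, -2.4]
grip_width: 0.0103
finger_force: 97.6
held: base z 0.1323
scene pred [240.  205.3] got [240.2 206.3] [[223, 196, 35, 22, 573], [223, 212, 36, 16, 243]]
top pred [251.1 200. ] got [251.3 199. ] [[236, 185, 31, 28, 581]]
blue tri [ 0.5126 -0.0886  0.175 ] 0.0001 top@z [ 0.5125 -0.0886] scene@z [ 0.5139 -0.0892]
expected rim [ 0.5099 -0.088   0.1762] err in tool axes [ 0.0026  0.0007 -0.    ]
```

```bash
python3 -c "
from h import *
goto([.4801,-.3402,.168],2.8)"
```

```text
shift [0.0509 0.2503 0.0004] rot [ 0.     0.001 -0.   ] pos [ 0.4171 -0.0927  0.1684] rpy [1.8e+02 1.0e-01 2.8e+00] q7 -0.92 F [-0.4  0.3 -2.2] t 5.9
```

```bash
python3 nudge.py '[[0,0.005,0.02,0,0,0,0],[0,0.015,0.06,0,0,0,0],[0,0.024,0.105,0,0,0,0],[0,0.033,0.15,0,0,0,0],[0,0.041,0.195,0,0,0,0]]' 100 | head -2; python3 nudge.py '[[0,0.006,0.035,0,0,0,0],[0,0.0099,0.0553,0.02,0,0,0],[0,0.0099,0.0553,0.036,0,0,0],[0,0.0099,0.0553,0.036,0,0,0],[0,0.0099,0.0553,0.036,0,0,0]]' 100
python3 - <<'E'
from h import *
T=held("blue","b3"); s=bot.observe(); p=s["position"]
goto([p[0]+.5756-T[0],p[1]-.3363-T[1],.112],2.8)
E
```

```text
clock: 6.55
position: [0.4679, -0.2868, 0.1683]
clock: 7.18
position: [0.4806, -0.3395, 0.1332]
tool_rot: [-3.141, -0.0, 0.049]
force: [0.7, 0.3, -1.6]
grip_width: 0.0101
finger_force: 97.8
held: base z 0.0972
scene pred [152.6 260. ] got [153.1 261.1] [[135, 248, 37, 27, 746], [137, 266, 37, 17, 173]]
top pred [339.2 176.4] got [338.8 176.9] [[324, 163, 30, 29, 681]]
blue tri [ 0.5728 -0.3346  0.1367] 0.0008 top@z [ 0.5722 -0.3338] scene@z [ 0.5775 -0.3346]
expected rim [ 0.5735 -0.3349  0.1412] err in tool axes [-0.0013 -0.0011 -0.    ]
shift [0.0032 0.0026 0.0215] rot [ 0.    -0.001  0.001] pos [ 0.4808 -0.3397  0.1335] rpy [180.   -0.    2.8] q7 -0.49 F [ 0.6  0.6 -2.1] t 7.3
```

Run:
```python
from h import *
a=cv2.imread("pics/scene_b3.png")[215:315,95:215]; b=cv2.imread("pics/top_b3.png")[130:230,280:400]
f=lambda x:cv2.resize(x,None,fx=3.3,fy=3.3,interpolation=cv2.INTER_CUBIC)
cv2.imwrite("pics/v3.png",np.hstack([f(a),f(b)]))
```

```text
(no output)
```

View pics/v3.png

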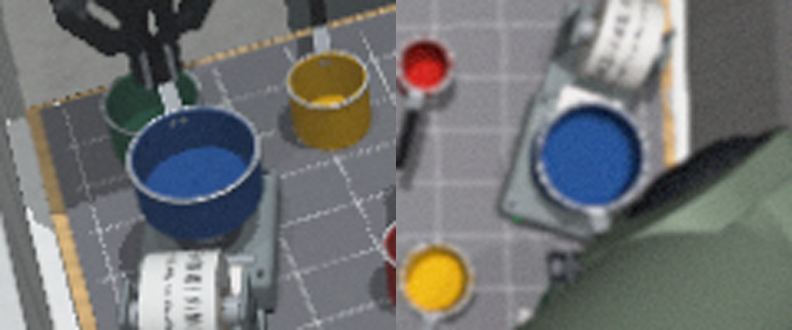

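```bash
python3 nudge.py '[[0,0.0025,0.002,0.006,0,0,0],[0,0.0025,0.002,0.012,0,0,0],[0,0.0025,0.002,0.015,0,0,0],[0,0.0025,0.002,0.015,0,0,0]]' 110 | head -4;for i in 1; do python3 nudge.py '[[0,0,0,0.002,0,0,0],[0,0,0,0.003,0,0,0],[0,0,0,0.003,0,0,0]]' 110|head -4; python3 nudge.py '[[0,0,0,0.002,0,0,0],[0,0,0,0.003,0,0,0],[0,0,0,0.003,0,0,0]]' 110|head -4;python3 nudge.py '[[0,0,0,0.002,0,0,0],[0,0,0,0.003,0,0,0],[0,0,0,0.003,0,0,0]]' 110|head -4; done; python3 -c "
from h import *
s=bot.observe();print(s['moment'].round(2))"
```

```text
clock: 7.78
position: [0.4828, -0.3419, 0.1175]
tool_rot: [-3.141, 0.001, 0.049]
force: [1.0, 0.6, -1.5]
clock: 8.15
position: [0.483, -0.3419, 0.1148]
tool_rot: [-3.142, 0.0, 0.049]
force: [-0.1, -0.4, -1.6]
clock: 8.52
position: [0.4831, -0.342, 0.1118]
tool_rot: [3.142, -0.0, 0.049]
force: [-0.2, -0.1, -0.3]
clock: 8.9
position: [0.4831, -0.342, 0.1088]
tool_rot: [3.141, -0.0, 0.049]
force: [-0.5, -0.7, 0.2]
[-0.05  0.14 -0.04]
```

```bash
for i in 1; do python3 nudge.py '[[0,0,0,0.002,0,0,0],[0,0,0,0.004,0,0,0],[0,0,0,0.004,0,0,0]]' 110|head -4; python3 nudge.py '[[0,0,0,0.001,0,0,0],[0,0,0,0.002,0,0,0],[0,0,0,0.002,0,0,0]]' 110|head -4;python3 nudge.py '[[0,0,0,0.001,0,0,0],[0,0,0,0.0015,0,0,0],[0,0,0,0.0015,0,0,0]]' 110|head -4; done; python3 -c "
from h import *
s=bot.observe();print(s['moment'].round(2))"
```

```text
clock: 9.28
position: [0.483, -0.342, 0.1047]
tool_rot: [3.142, 0.0, 0.049]
force: [-0.4, 1.2, 1.9]
clock: 9.65
position: [0.483, -0.3419, 0.1028]
tool_rot: [-3.142, 0.0, 0.049]
force: [-1.9, 0.2, 2.8]
clock: 10.02
position: [0.4828, -0.3421, 0.1015]
tool_rot: [3.142, 0.0, 0.048]
force: [-4.5, 0.8, 8.1]
[0.11 0.68 0.02]
```

```bash
python3 nudge.py '[[0,0,0,0.0006,0,0,0],[0,0,0,0.0006,0,0,0],[0,0,0,0.0006,0,0,0],[0,0,0,0.0006,0,0,0]]' 110|head -4
python3 - <<'E'
from h import *
held("blue","b4")
E
python3 nudge.py '[[0,0,0,-0.003,0,0,0],[0,0,0,-0.01,0,0,0],[0,0,0,-0.03,0,0,0],[0,0,0,-0.06,0,0,0],[0,0,0,-0.075,0,0,0]]' 110|head -4
python3 nudge.py '[[0,0,0,0,0,0,0],[0,0,0,0,0,0,0],[0,0,0,0,0,0,0]]' 110|head -4
python3 - <<'E'
from h import *
held("blue","b5")
x=[.6015,.0765]; y=15
a=np.radians(y); print("tray xy TCP", x-.093*np.array([np.cos(a),np.sin(a)])); goto([*(x-.093*np.array([np.cos(a),np.sin(a)])),.175],y)
E
```

```text
clock: 10.52
position: [0.4827, -0.3422, 0.1011]
tool_rot: [3.142, 0.0, 0.048]
force: [-7.4, 0.5, 10.3]
held: base z 0.0651
scene pred [153.6 270.4] got [154.1 270.9] [[137, 258, 36, 27, 728], [138, 275, 37, 16, 154]]
top pred [337.3 176.9] got [336.9 177.2] [[323, 163, 29, 29, 635]]
blue tri [ 0.575  -0.337   0.1063] 0.0004 top@z [ 0.5746 -0.3365] scene@z [ 0.5777 -0.337 ]
expected rim [ 0.5756 -0.3377  0.1091] err in tool axes [-0.0008 -0.0013  0.    ]
clock: 11.25
position: [0.4834, -0.3422, 0.1778]
tool_rot: [3.141, -0.002, 0.049]
force: [1.0, 0.2, -1.8]
clock: 11.62
position: [0.4827, -0.3417, 0.1749]
tool_rot: [-3.141, 0.001, 0.049]
force: [0.4, 0.0, -1.7]
held: base z 0.1389
scene pred [149.1 248.2] got [149.7 249.5] [[131, 237, 38, 26, 767], [133, 253, 38, 18, 167]]
top pred [343.9 173.9] got [343.6 174.3] [[328, 159, 32, 31, 737]]
blue tri [ 0.5752 -0.337   0.1783] 0.0011 top@z [ 0.5745 -0.3364] scene@z [ 0.5802 -0.337 ]
expected rim [ 0.5756 -0.3371  0.1828] err in tool axes [-0.0011 -0.0008  0.    ]
tray xy TCP [0.5116689  0.05242983]
shift [ 4.800e-02 -3.924e-01  2.000e-04] rot [-0.     0.001 -0.213] pos [ 0.4828 -0.3418  0.1751] rpy [-180.     0.     2.8] q7 -0.53 F [ 0.4 -0.4 -1.4] t 11.7
```

```bash
python3 nudge.py '[[0,0.003,-0.02,0,0,0,-0.02],[0,0.008,-0.06,0,0,0,-0.05],[0,0.013,-0.11,0,0,0,-0.09],[0,0.02,-0.16,0,0,0,-0.13],[0,0.026,-0.21,0,0,0,-0.17]]' 110|head -2
python3 - <<'E'
from h import *
goto([.5117,.0524,.175],15)
E
```

```text
clock: 12.35
position: [0.4987, -0.1293, 0.1755]
shift [ 0.0523 -0.1745  0.0005] rot [-0.     0.    -0.042] pos [ 0.4987 -0.1293  0.1755] rpy [-180.     0.    12.6] q7 -0.74 F [ 0.6  0.2 -1.2] t 12.3
```

```bash
python3 nudge.py '[[0,0.013,-0.045,0,0,0,-0.02],[0,0.026,-0.09,0,0,0,-0.042],[0,0.04,-0.135,0,0,0,-0.042],[0,0.052,-0.173,0.01,0,0,-0.042],[0,0.052,-0.173,0.03,0,0,-0.042]]' 110|head -2;
python3 nudge.py '[[0,0,0,0.02,0,0,0],[0,0,0,0.03,0,0,0],[0,0,0,0.03,0,0,0],[0,0,0,0.03,0,0,0]]' 110|head -4
python3 - <<'E'
from h import *
T=held("blue","b6"); print("pan-tray",T[:2]-[.6015,.0765])
goto([.5117,.0524,.065],15)
E
```

```text
clock: 12.98
position: [0.5124, 0.0527, 0.1452]
clock: 13.48
position: [0.5123, 0.0491, 0.1162]
tool_rot: [3.142, -0.001, 0.26]
force: [-0.2, -0.1, -2.3]
held: base z 0.0802
scene pred [312.7 225.6] got [312.7 226.6] [[296, 216, 34, 22, 579], [295, 233, 35, 15, 216]]
top pred [193.7 169. ] got [195.8 163.9] [[181, 155, 29, 19, 345]]
blue tri [0.6152 0.0653 0.1344] 0.0002 top@z [0.6167 0.0669] scene@z [0.6056 0.0712]
expected rim [0.6022 0.073  0.1243] err in tool axes [0.0124 0.0097 0.    ]
pan-tray [ 0.01520015 -0.00964287]
shift [ 0.0002 -0.0032  0.0513] rot [-0.    -0.001 -0.001] pos [0.5123 0.0492 0.1163] rpy [-1.80e+02 -1.00e-01  1.49e+01] q7 -0.97 F [ 0.7 -0.5 -2. ] t 13.6
```

```bash
python3 nudge.py '[[0,0,-0.003,0.02,0,0,0],[0,0,-0.003,0.037,0,0,0],[0,0,-0.003,0.044,0,0,0],[0,0,-0.003,0.047,0,0,0],[0,0,-0.003,0.047,0,0,0]]' 110|head -4;
python3 nudge.py '[[0,0,0,0.002,0,0,0],[0,0,0,0.0035,0,0,0],[0,0,0,0.0035,0,0,0]]' 110|head -4; python3 nudge.py '[[0,0,0,0.0005,0,0,0],[0,0,0,0.001,0,0,0],[0,0,0,0.001,0,0,0]]' 110|head -4
```

```text
clock: 14.2
position: [0.5114, 0.052, 0.0689]
tool_rot: [3.142, -0.0, 0.261]
force: [0.2, 0.2, -2.1]
clock: 14.58
position: [0.5112, 0.0521, 0.0652]
tool_rot: [3.142, 0.0, 0.261]
force: [-0.2, 0.0, -2.1]
clock: 14.95
position: [0.5112, 0.0522, 0.0642]
tool_rot: [-3.142, -0.0, 0.261]
force: [-0.1, -0.1, -0.8]
```

```bash
python3 nudge.py '[[0,0,0,0.0005,0,0,0],[0,0,0,0.0005,0,0,0],[0.04,0,0,0,0,0,0],[0.04,0,0,0,0,0,0],[0.04,0,0,0,0,0,0]]' 110;
python3 nudge.py '[[0.04,0,0,-0.02,0,0,0],[0.04,0,0,-0.05,0,0,0],[0.04,0,0,-0.1,0,0,0],[0.04,0,0,-0.13,0,0,0],[0.04,-0.04,0.04,-0.15,0,0,0]]'|head -2
python3 - <<'E'
from h import *
goto([.40,-.25,.2],0)
E
```

```text
clock: 15.58
position: [0.5112, 0.0522, 0.0642]
tool_rot: [3.142, -0.0, 0.261]
force: [-0.1, -1.2, 1.1]
grip_width: 0.04
finger_force: 0.0
clock: 16.2
position: [0.4842, 0.0048, 0.2153]
shift [-0.1482  0.2238  0.0151] rot [ 0.    -0.002  0.266] pos [0.4842 0.0048 0.2153] rpy [ 1.80e+02 -1.00e-01  1.52e+01] q7 -1.01 F [ 0.1 -1.8  0.7] t 16.2
```

```bash
cat >> h.py <<'E'
def grip(col,C,tag):
    """black grip centroid in the saved top (and scene) picture around pan centre C (rim centre)"""
    r={}
    for n in cal:
        im=cv2.imread(f"pics/{n}_{tag}.png"); g=proj(n,C+[-GX[col],0,0])[0]
        m=(im.max(2)<55).astype(np.uint8)&cv2.circle(np.zeros(im.shape[:2],np.uint8),tuple(int(round(a)) for a in g),16,1,-1)
        B=max(blobs(m,5),key=lambda b:b[0][4]); r[n]=B[1]; print(n,B[0].tolist())
    G,e=tri(r["scene"],r["top"]); g=plane("top",r["top"],.033+GZ[col]); d=g-C
    print(col,"grip tri",G.round(4),round(e,4),"top",g[:2].round(4),"yaw",np.degrees(np.arctan2(d[1],d[0])).round(1),"dist",np.linalg.norm(d[:2]).round(4)); return g
E
python3 - <<'E'
from h import *
T,_=pan("green",.024,[.4331,-.3438,.072],"c1"); grip("green",T,"c1")
for c,p in(("yellow",[.4705,-.2077,.076]),("red",[.663,-.2016,.08])): pan(c,.024,p,None)
T,_=pan("blue",.029,[.6015,.0765,.073],"c1")
a=cv2.imread("pics/scene_c1.png")[180:330,95:355]; b=cv2.imread("pics/top_c1.png")[110:270,170:380]
cv2.imwrite("pics/v5.png",np.vstack([cv2.resize(a,(520,300)),cv2.resize(b,(394,300))[:, :] if 0 else cv2.copyMakeBorder(cv2.resize(b,(394,300)),0,0,0,126,0)]))
E
```

```text
scene pred [140.4 243.9] got [140.4 247.4] [[132, 237, 20, 18, 131]]
top pred [337.8 226.1] got [337.7 226.2] [[327, 215, 23, 23, 397]]
green tri [ 0.4326 -0.3463  0.0594] 0.0009 top@z [ 0.4329 -0.3436] scene@z [ 0.4464 -0.3468]
scene [135, 213, 6, 14, 54]
top [334, 248, 4, 18, 54]
green grip tri [ 0.3443 -0.3318  0.0804] 0.0023 top [ 0.3453 -0.3302] yaw 171.3 dist 0.0886
scene pred [193.6 237.6] got [194.  238.5] [[183, 231, 23, 16, 261], [183, 242, 24, 18, 254]]
top pred [291.7 214.1] got [291.6 214.2] [[283, 205, 19, 19, 288]]
yellow tri [ 0.4706 -0.2074  0.0727] 0.001 top@z [ 0.4704 -0.2075] scene@z [ 0.4743 -0.2077]
scene pred [220.8 287.2] got [221.5 288.3] [[212, 282, 20, 14, 204], [212, 293, 21, 17, 227]]
top pred [288.3 149.3] got [288.4 149.4] [[282, 143, 14, 14, 150]]
red tri [ 0.6637 -0.2013  0.0766] 0.0018 top@z [ 0.6628 -0.2018] scene@z [ 0.6669 -0.2013]
scene pred [312.4 239.6] got [312.2 240.8] [[296, 230, 33, 23, 564], [295, 247, 34, 15, 213]]
top pred [195.1 171.5] got [197.3 167.8] [[183, 159, 27, 20, 345]]
blue tri [0.6115 0.0694 0.0802] 0.001 top@z [0.6123 0.0699] scene@z [0.6052 0.0739]
```

View pics/v5.png

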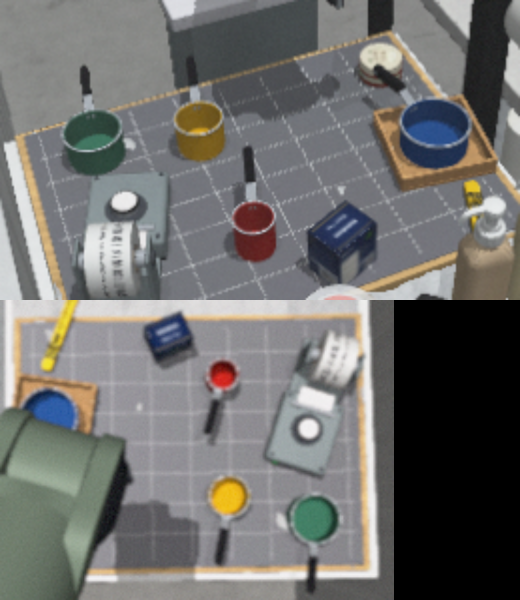

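Blue sits in the tray (scene crop (435,130)); green, yellow and red have not moved. Next is green.

```bash
python3 nudge.py '[[0.04,-0.03,0.05,0.01,0,0,0.08],[0.04,-0.06,0.1,0.02,0,0,0.16],[0.04,-0.09,0.15,0.03,0,0,0.24],[0.04,-0.12,0.2,0.04,0,0,0.32],[0.04,-0.15,0.25,0.06,0,0,0.4]]'|head -2;
python3 nudge.py '[[0.04,0,0,0,0,0,0.02],[0.04,0,0,0,0,0,0.02]]' |head -2;python3 - <<'E'
from h import *
goto([.3462,-.3304,.064],-8.8)
E
```

```text
clock: 17.23
position: [0.4025, -0.2785, 0.1537]
clock: 17.48
position: [0.4024, -0.2769, 0.1537]
shift [-0.0469  0.0618  0.0898] rot [-0.     0.001 -0.006] pos [ 0.4024 -0.2769  0.1537] rpy [-1.8e+02  1.0e-01 -9.1e+00] q7 -0.67 F [0.8 0.2 1. ] t 17.5
```

```bash
python3 nudge.py '[[0.04,-0.023,0.031,0,0,0,0],[0.04,-0.0469,0.0618,0.01,0,0,0],[0.04,-0.0469,0.0618,0.04,0,0,0],[0.04,-0.0469,0.0618,0.065,0,0,0],[0.04,-0.0469,0.0618,0.07,0,0,0]]'|head -3;python3 - <<'E'
from h import *
goto([.3462,-.3304,.064],-8.8)
E
```

```text
clock: 18.1
position: [0.3469, -0.3291, 0.0834]
tool_rot: [-3.141, 0.001, -0.156]
shift [-0.0005  0.0014  0.0194] rot [-0.001  0.001 -0.003] pos [ 0.3469 -0.3291  0.0834] rpy [-1.799e+02  1.000e-01 -8.900e+00] q7 -0.41 F [1.2 0.  0.1] t 18.1
```

```bash
python3 nudge.py '[[0.04,0,0.001,0.015,0,0,0],[0.04,0,0.001,0.0195,0,0,0],[0.04,0,0.001,0.0195,0,0,0]]'|head -4;python3 nudge.py '[[0.0,0,0,0,0,0,0],[0.0,0,0,0,0,0,0],[0.0,0,0,0,0,0,0],[0,0,0,0,0,0,0],[0,0,0,0,0,0,0]]' 110; python3 nudge.py '[[0,0,0,-0.01,0,0,0],[0,0,0,-0.03,0,0,0],[0,0,0,-0.06,0,0,0],[0,0,0,-0.085,0,0,0],[0,0,0,-0.09,0,0,0]]' 110|head -4;  python3 nudge.py '[[0,0,0,0,0,0,0],[0,0,0,0,0,0,0],[0,0,0,0,0,0,0]]' 110
python3 - <<'E'
from h import *
T=held("green","g2"); p=bot.observe()["position"]
goto([p[0]+.5756-T[0],p[1]-.3363-T[1],p[2]],-8.9)
E
```

```text
clock: 18.48
position: [0.3463, -0.3316, 0.0648]
tool_rot: [-3.142, 0.0, -0.159]
force: [-0.8, 0.0, -0.4]
clock: 19.1
position: [0.3462, -0.3317, 0.0651]
tool_rot: [3.142, -0.0, -0.159]
force: [-1.3, 1.0, 5.5]
grip_width: 0.0104
finger_force: 107.3
clock: 19.73
position: [0.3466, -0.3318, 0.1562]
tool_rot: [3.141, -0.002, -0.159]
force: [1.1, -0.7, -2.0]
clock: 20.1
position: [0.3458, -0.3315, 0.1542]
tool_rot: [-3.141, 0.001, -0.16]
force: [-1.1, -0.0, -2.1]
grip_width: 0.0101
finger_force: 107.3
held: base z 0.1142
scene pred [133.9 217.6] got [133.  220.5] [[123, 211, 23, 18, 176], [136, 226, 16, 13, 69]]
top pred [346.6 228. ] got [346.  227.5] [[334, 215, 25, 25, 476]]
green tri [ 0.4315 -0.3475  0.1537] 0.003 top@z [ 0.4323 -0.3437] scene@z [ 0.4407 -0.3495]
expected rim [ 0.4308 -0.3452  0.1621] err in tool axes [ 0.0012 -0.0017 -0.    ]
shift [ 1.404e-01 -3.010e-02 -1.000e-04] rot [-0.     0.001 -0.004] pos [ 0.3459 -0.3316  0.1544] rpy [-180.     0.    -9.1] q7 -0.52 F [ 0.1 -0.3 -2.7] t 20.2
```

```bash
python3 nudge.py '[[0,0.02,-0.005,0,0,0,0],[0,0.06,-0.013,0,0,0,0],[0,0.1,-0.022,0,0,0,0],[0,0.13,-0.028,0,0,0,0],[0,0.1404,-0.03,0.005,0,0,0]]' 110|head -2;python3 nudge.py '[[0,0,0,0.01,0,0,0],[0,0,0,0.015,0,0,0],[0,0,0,0.015,0,0,0],[0,0,0,0.015,0,0,0]]' 110|head -4
python3 - <<'E'
from h import *
T=held("green","g3"); p=bot.observe()["position"]
goto([p[0]+.5756-T[0],p[1]-.3363-T[1],.119],-8.9)
E
```

```text
clock: 20.82
position: [0.4919, -0.3235, 0.1492]
clock: 21.32
position: [0.4892, -0.3245, 0.135]
tool_rot: [3.142, -0.0, -0.16]
force: [-1.0, -0.2, -1.1]
held: base z 0.095
scene pred [151.2 260.1] got [151.3 262.4] [[137, 252, 30, 21, 369], [147, 267, 23, 15, 108]]
top pred [340.5 176.1] got [340.1 175.8] [[329, 164, 24, 25, 432]]
green tri [ 0.5756 -0.3389  0.1371] 0.0006 top@z [ 0.5751 -0.3371] scene@z [ 0.5814 -0.3397]
expected rim [ 0.5741 -0.3382  0.143 ] err in tool axes [ 0.0008 -0.0012  0.    ]
shift [ 0.0004 -0.0009  0.016 ] rot [ 0.    -0.001 -0.004] pos [ 0.4895 -0.3244  0.135 ] rpy [180.   -0.   -9.1] q7 -0.68 F [ 0.2 -0.  -1.2] t 21.4
```

```bash
python3 nudge.py '[[0,0.0005,-0.001,0.006,0,0,0],[0,0.0005,-0.001,0.012,0,0,0],[0,0.0005,-0.001,0.017,0,0,0],[0,0.0005,-0.001,0.017,0,0,0],[0,0.0005,-0.001,0.017,0,0,0]]' 110|head -4;python3 nudge.py '[[0,0,0,0.002,0,0,0],[0,0,0,0.003,0,0,0],[0,0,0,0.003,0,0,0]]' 110|head -4;python3 nudge.py '[[0,0,0,0.002,0,0,0],[0,0,0,0.004,0,0,0],[0,0,0,0.004,0,0,0]]' 110|head -4;python3 nudge.py '[[0,0,0,0.002,0,0,0],[0,0,0,0.004,0,0,0],[0,0,0,0.004,0,0,0]]' 110|head -4; python3 nudge.py '[[0,0,0,0.001,0,0,0],[0,0,0,0.001,0,0,0],[0,0,0,0.001,0,0,0]]' 110|head -4
```

```text
clock: 22.05
position: [0.4902, -0.3234, 0.1178]
tool_rot: [3.142, -0.0, -0.159]
force: [-0.4, 0.2, -1.5]
clock: 22.42
position: [0.4902, -0.3234, 0.1147]
tool_rot: [3.141, -0.0, -0.159]
force: [-0.7, -0.8, 0.8]
clock: 22.8
position: [0.4902, -0.3234, 0.1106]
tool_rot: [3.142, 0.0, -0.159]
force: [-0.9, 0.2, 1.6]
clock: 23.18
position: [0.49, -0.3234, 0.1068]
tool_rot: [-3.142, 0.0, -0.159]
force: [-3.3, 0.7, 6.5]
clock: 23.55
position: [0.4897, -0.3236, 0.1062]
tool_rot: [-3.141, 0.0, -0.16]
force: [-7.3, 2.3, 14.5]
```

```bash
python3 nudge.py '[[0,0,0,0,0,0,0],[0,0,0,-0.003,0,0,0],[0,0,0,-0.01,0,0,0],[0,0,0,-0.04,0,0,0],[0,0,0,-0.07,0,0,0]]' 110|head -4
python3 nudge.py '[[0,0,0,-0.01,0,0,0],[0,0,0,-0.01,0,0,0],[0,0,0,-0.01,0,0,0],[0,0,0,-0.01,0,0,0]]' 110|head -4
python3 - <<'E'
from h import *
T=held("green","g4"); B,_=pan("blue",.029,[.6015,.0765,.073],"g4")
s=bot.observe(); o=Ro.from_euler("xyz",s["tool_rot"]).inv().apply(T-s["position"]); print("pan in tool",o.round(4))
t=Ro.from_euler("xyz",[np.pi,0,np.radians(65)]).apply([o[0],o[1],0]); print("TCP tgt",(B-t)[:2]); goto([*(B-t)[:2],.19],65)
E
```

```text
clock: 24.18
position: [0.4899, -0.3231, 0.1765]
tool_rot: [-3.141, 0.001, -0.159]
force: [0.3, -0.0, -1.6]
clock: 24.68
position: [0.4899, -0.3231, 0.1849]
tool_rot: [-3.141, 0.001, -0.159]
force: [0.3, -0.1, -2.3]
held: base z 0.1449
scene pred [148.5 244.8] got [149.5 246.7] [[135, 236, 30, 22, 370], [147, 258, 16, 9, 56]]
top pred [344.8 173.8] got [344.4 173.7] [[332, 161, 26, 26, 496]]
green tri [ 0.576  -0.3365  0.1877] 0.0017 top@z [ 0.5752 -0.3359] scene@z [ 0.5819 -0.3362]
expected rim [ 0.5748 -0.3368  0.1928] err in tool axes [ 0.0003 -0.0009 -0.    ]
scene pred [312.4 239.6] got [312.2 240.8] [[296, 230, 33, 23, 564], [295, 247, 34, 15, 208]]
top pred [195.1 171.5] got [195.6 172. ] [[182, 158, 28, 28, 591]]
blue tri [0.6007 0.0763 0.068 ] 0.0008 top@z [0.5999 0.0752] scene@z [0.6052 0.0739]
pan in tool [ 0.0861 -0.0011 -0.0074]
TCP tgt [ 0.56453514 -0.00332546]
shift [ 0.0227 -0.3278 -0.0046] rot [-0.     0.    -1.294] pos [ 0.49   -0.3234  0.1854] rpy [180.    0.   -9.1] q7 -0.73 F [ 0.  -0.1 -1. ] t 24.9
```

```bash
python3 nudge.py '[[0,0.001,-0.03,0,0,0,-0.1],[0,0.004,-0.07,0,0,0,-0.25],[0,0.008,-0.11,0,0,0,-0.42],[0,0.011,-0.16,0,0,0,-0.6],[0,0.014,-0.2,0,0,0,-0.77]]' 110|head -3
python3 - <<'E'
from h import *
goto([.5647,-.0033,.17],65)
E
```

```text
clock: 25.5
position: [0.536, -0.1261, 0.1857]
tool_rot: [-3.141, -0.0, 0.617]
shift [ 0.0945 -0.0835  0.0157] rot [-0.    -0.    -0.517] pos [ 0.536  -0.1261  0.1857] rpy [-180.    -0.    35.4] q7 -0.44 F [ 0.8 -0.2 -1.3] t 25.5
```

```bash
python3 nudge.py '[[0,0.025,-0.022,0,0,0,-0.15],[0,0.05,-0.044,0,0,0,-0.3],[0,0.075,-0.066,0,0,0,-0.42],[0,0.0935,-0.0825,0.008,0,0,-0.515],[0,0.0935,-0.0825,0.015,0,0,-0.515]]' 110|head -3
python3 nudge.py '[[0,0,0,0.01,0,0,0],[0,0,0,0.02,0,0,0],[0,0,0,0.02,0,0,0],[0,0,0,0.02,0,0,0]]' 110|head -4
python3 - <<'E'
from h import *
T=held("green","g5")
goto([.5647,-.0033,.12],65)
a=cv2.imread("pics/scene_g5.png")[180:280,250:370]; b=cv2.imread("pics/top_g5.png")[130:230,150:270]
f=lambda x:cv2.resize(x,None,fx=3.3,fy=3.3,interpolation=cv2.INTER_CUBIC)
cv2.imwrite("pics/v6.png",np.hstack([f(a),f(b)]))
E
```

```text
clock: 26.12
position: [0.5653, -0.005, 0.1703]
tool_rot: [-3.141, -0.001, 1.129]
clock: 26.62
position: [0.5651, -0.0073, 0.1508]
tool_rot: [3.141, 0.0, 1.125]
force: [1.0, 0.6, -1.1]
held: base z 0.1108
scene pred [312.7 215.6] got [313.4 217.2] [[300, 209, 28, 18, 349], [298, 225, 31, 13, 194]]
top pred [192.8 167.4] got [nan nan] []
 ** On entry to DLASCL parameter number  4 had an illegal value
 ** On entry to DLASCL parameter number  4 had an illegal value
 ** On entry to DLASCL parameter number  4 had an illegal value
 ** On entry to DLASCL parameter number  4 had an illegal value
 ** On entry to DLASCL parameter number  5 had an illegal value
 ** On entry to DLASCL parameter number  4 had an illegal valueTraceback (most recent call last):
  File "<stdin>", line 2, in <module>
  File "h.py", line 53, in held
    print("held: base z",round(s["position"][2]+.019-GZ[col],4)); T,X=pan(col,c[2]-HZ[col],c,tag); print("expected rim",c.round(4),"err in tool axes",R.inv().apply(T-c).round(4)); return T
                                                                      ~~~^^^^^^^^^^^^^^^^^^^^^^^^
  File "h.py", line 49, in pan
    X,e=tri(out["scene"],out["top"]); print(col,"tri",X.round(4),round(e,4),"top@z",T[:2].round(4),"scene@z",S[:2].round(4)); return T,X
        ~~~^^^^^^^^^^^^^^^^^^^^^^^^^
  File "h.py", line 14, in tri
    s=np.linalg.lstsq(np.c_[u,-v],b-a,rcond=None)[0]; P,Q=a+s[0]*u,b+s[1]*v
      ~~~~~~~~~~~~~~~^^^^^^^^^^^^^^^^^^^^^^^^^^^^
    x, resids, rank, s = _umath_linalg.lstsq(a, b, rcond,
                         ~~~~~~~~~~~~~~~~~~~^^^^^^^^^^^^^
                                             signature=signature)
                                             ^^^^^^^^^^^^^^^^^^^^
    raise LinAlgError("SVD did not converge in Linear Least Squares")
numpy.linalg.LinAlgError: SVD did not converge in Linear Least Squares
```

```bash
sed -i 's|    X,e=tri(out\["scene"\],out\["top"\]); print|    if np.isnan(T+S).any(): print("one view only",T,S); return S,S\n    X,e=tri(out["scene"],out["top"]); print|' h.py
python3 - <<'E'
from h import *
goto([.5651,-.0030,.12],65)
a=cv2.imread("pics/scene_g5.png")[180:280,250:370]; b=cv2.imread("pics/top_g5.png")[130:230,150:270]
f=lambda x:cv2.resize(x,None,fx=3.3,fy=3.3,interpolation=cv2.INTER_CUBIC)
cv2.imwrite("pics/v6.png",np.hstack([f(a),f(b)]))
E
```

```text
shift [ 0.0036 -0.0018  0.031 ] rot [ 0.    -0.    -0.009] pos [ 0.5652 -0.007   0.151 ] rpy [180.   -0.   64.5] q7 -0.22 F [ 0.  -0.2 -2.1] t 26.7
```

View pics/v6.png

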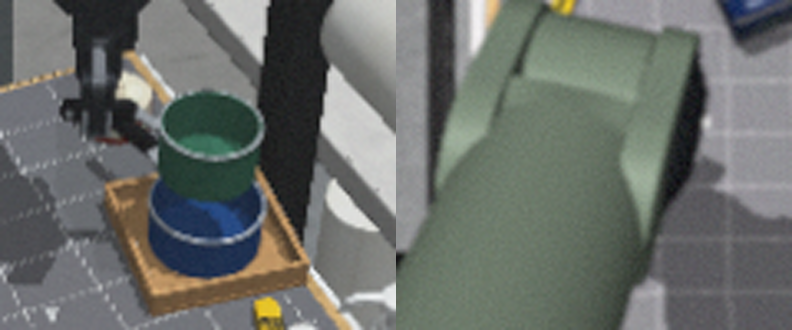

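```bash
python3 nudge.py '[[0,0.0025,-0.001,0.015,0,0,-0.009],[0,0.0025,-0.001,0.03,0,0,-0.009],[0,0.0025,-0.001,0.034,0,0,-0.009],[0,0.0025,-0.001,0.034,0,0,-0.009],[0,0.0025,-0.001,0.034,0,0,-0.009]]' 110|head -4
python3 - <<'E'
from h import *
held("green","g6")
goto([.565,-.0040,.073],65)
E
```

```text
clock: 27.35
position: [0.5654, -0.0043, 0.117]
tool_rot: [3.141, -0.0, 1.135]
force: [0.2, -0.1, -1.1]
held: base z 0.077
scene pred [312.9 225.2] got [313.6 226.6] [[300, 218, 28, 18, 330], [299, 234, 29, 14, 187]]
top pred [193.4 169.2] got [nan nan] []
one view only [nan nan nan] [0.60708069 0.07292901 0.12498079]
expected rim [0.6017 0.0737 0.125 ] err in tool axes [0.0016 0.0052 0.    ]
shift [ 0.     -0.0005  0.044 ] rot [ 0. -0.  0.] pos [ 0.5654 -0.0042  0.117 ] rpy [180.  -0.  65.] q7 -0.19 F [-0.  -0.2 -1.9] t 27.4
```

```bash
python3 nudge.py '[[0,0,-0.0015,0.005,0,0,0],[0,0,-0.0015,0.01,0,0,0],[0,0,-0.0015,0.015,0,0,0],[0,0,-0.0015,0.015,0,0,0]]' 110|head -4; python3 nudge.py '[[0,0,0,0.007,0,0,0],[0,0,0,0.014,0,0,0],[0,0,0,0.021,0,0,0],[0,0,0,0.025,0,0,0],[0,0,0,0.025,0,0,0]]' 110|head -4;python3 nudge.py '[[0,0,0,0.002,0,0,0],[0,0,0,0.003,0,0,0],[0,0,0,0.003,0,0,0]]' 110|head -4;python3 nudge.py '[[0,0,0,0.001,0,0,0],[0,0,0,0.0015,0,0,0],[0,0,0,0.0015,0,0,0]]' 110|head -4
```

```text
clock: 27.95
position: [0.5636, -0.0036, 0.1012]
tool_rot: [-3.141, 0.0, 1.135]
force: [-0.1, -0.9, -1.5]
clock: 28.58
position: [0.5637, -0.0036, 0.0764]
tool_rot: [-3.141, 0.0, 1.135]
force: [-1.0, -0.4, -1.6]
clock: 28.95
position: [0.5639, -0.0035, 0.0737]
tool_rot: [3.142, -0.0, 1.135]
force: [0.2, -0.7, -1.1]
clock: 29.32
position: [0.5639, -0.0041, 0.0728]
tool_rot: [3.141, -0.0, 1.134]
force: [-4.5, -2.2, 12.5]
```

```bash
python3 nudge.py '[[0,0,0,-0.0008,0,0,0],[0.036,0,0,-0.0008,0,0,0],[0.036,0,0,-0.0008,0,0,0],[0.036,0,0,-0.0008,0,0,0]]' 110;
python3 nudge.py '[[0.036,0,0,-0.02,0,0,0],[0.036,0,0,-0.05,0,0,0],[0.036,0,0,-0.09,0,0,0],[0.036,-0.05,0,-0.1,0,0,0],[0.036,-0.1,0,-0.1,0,0,0.1]]'|head -2
python3 - <<'E'
from h import *
goto([.43,-.15,.17],-12)
E
```

```text
clock: 29.82
position: [0.5638, -0.0036, 0.073]
tool_rot: [-3.142, 0.0, 1.135]
force: [-0.4, 0.0, 0.6]
grip_width: 0.0361
finger_force: 0.0
clock: 30.45
position: [0.5215, -0.0951, 0.174]
shift [-0.094  -0.0506  0.0038] rot [ 1.000e-03 -2.000e-03  1.244e+00] pos [ 0.5215 -0.0951  0.174 ] rpy [ 1.799e+02 -1.000e-01  5.930e+01] q7 -0.15 F [ 0.6 -0.5 -0.6] t 30.4
```

Run:
```python
from h import *
T,_=pan("yellow",.024,[.4705,-.2077,.076],"c2"); 
try: grip("yellow",T,"c2")
except Exception as e: print(e)
pan("red",.024,[.663,-.2016,.08],None); pan("green",.033,[.6,.0755,.081]); pan("blue",.029,[.6,.0755,.073])
cv2.imwrite("pics/v7.png",np.hstack([cv2.resize(cv2.imread("pics/scene_c2.png")[170:320,120:370],(480,288)),cv2.resize(cv2.imread("pics/top_c2.png")[110:270,165:335],(306,288))]))
```

```text
scene pred [193.6 237.6] got [193.9 238.4] [[183, 231, 23, 16, 261], [183, 242, 24, 18, 256]]
top pred [291.7 214.1] got [293.2 214.9] [[285, 205, 17, 19, 230]]
yellow tri [ 0.4691 -0.2099  0.0728] 0.006 top@z [ 0.4681 -0.2123] scene@z [ 0.4738 -0.2079]
scene [188, 208, 6, 15, 70]
top [285, 232, 6, 19, 70]
yellow grip tri [ 0.3938 -0.1916  0.0877] 0.0006 top [ 0.3943 -0.191 ] yaw 163.9 dist 0.0768
scene pred [220.8 287.2] got [221.5 288.3] [[212, 282, 20, 14, 206], [212, 293, 21, 17, 228]]
top pred [288.3 149.3] got [288.3 149.4] [[282, 143, 14, 14, 151]]
red tri [ 0.6637 -0.2013  0.0765] 0.0018 top@z [ 0.6628 -0.2017] scene@z [ 0.667  -0.2013]
scene pred [312.  237.2] got [312.3 238.5] [[299, 230, 28, 18, 287]]
top pred [195.1 171.6] got [195.2 171.6] [[184, 160, 23, 24, 395]]
green tri [0.6008 0.0761 0.0766] 0.0003 top@z [0.6002 0.0753] scene@z [0.6048 0.0738]
scene pred [311.8 239.4] got [310.5 253.7] [[295, 247, 34, 15, 209]]
top pred [195.5 172. ] got [nan nan] []
one view only [nan nan nan] [0.64503027 0.04725394 0.073     ]
```

View pics/v7.png

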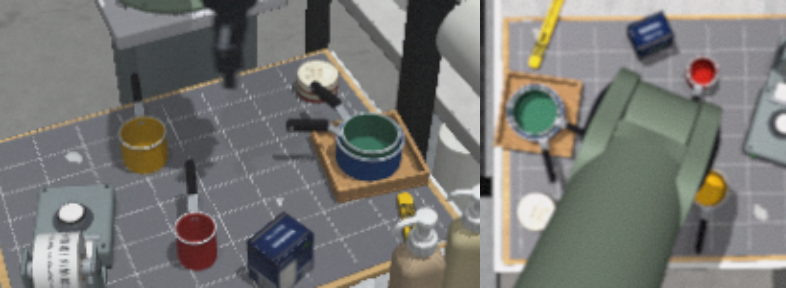

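Green is fully nested in blue (top crop (536,110)), and yellow and red have not moved. Next is yellow.

```bash
python3 nudge.py '[[0.04,-0.02,-0.01,0,0,0,0.15],[0.04,-0.04,-0.02,0,0,0,0.33],[0.04,-0.06,-0.03,0,0,0,0.51],[0.04,-0.08,-0.04,0,0,0,0.69],[0.04,-0.094,-0.05,0,0,0,0.87]]'|head -2; python3 nudge.py '[[0.04,0,0,0,0,0,0.18],[0.04,0,0,0,0,0,0.37],[0.04,0,0,0,0,0,0.37]]' |head -2;python3 - <<'E'
from h import *
goto([.3938,-.1917,.068],-11.9)
E
```

```text
clock: 31.48
position: [0.4302, -0.1494, 0.173]
clock: 31.85
position: [0.4309, -0.1489, 0.1728]
shift [-0.0276  0.0493  0.1048] rot [0.001 0.001 0.005] pos [ 0.4309 -0.1489  0.1728] rpy [180.    0.  -11.6] q7 -0.99 F [0.9 0.2 0.3] t 31.9
```

```bash
python3 nudge.py '[[0.04,-0.015,0.025,0.01,0,0,0],[0.04,-0.0275,0.049,0.02,0,0,0.005],[0.04,-0.0275,0.049,0.05,0,0,0.005],[0.04,-0.0275,0.049,0.075,0,0,0.005],[0.04,-0.0275,0.049,0.08,0,0,0.005]]'|head -3;python3 - <<'E'
from h import *
goto([.3938,-.1917,.068],-11.9)
pan("yellow",.024,[.4705,-.2077,.076],"c3")
cv2.imwrite("pics/v8.png",np.hstack([cv2.resize(cv2.imread("pics/scene_c3.png")[180:280,140:260],None,fx=3.3,fy=3.3)]))
E
```

```text
clock: 32.48
position: [0.3933, -0.1916, 0.0922]
tool_rot: [-3.141, 0.002, -0.206]
shift [ 0.0006 -0.      0.0242] rot [-0.     0.002  0.001] pos [ 0.3933 -0.1916  0.0922] rpy [-1.80e+02  1.00e-01 -1.18e+01] q7 -0.74 F [-0.4 -0.  -0.2] t 32.5
scene pred [193.6 237.6] got [194.  238.5] [[183, 231, 23, 16, 261], [183, 242, 24, 18, 255]]
top pred [291.7 214.1] got [291.5 214.1] [[283, 205, 19, 20, 288]]
yellow tri [ 0.4708 -0.2074  0.0729] 0.0007 top@z [ 0.4707 -0.2074] scene@z [ 0.4743 -0.2078]
```

```bash
python3 nudge.py '[[0.04,0.0005,0,0.015,0,0,0],[0.04,0.0005,0,0.0245,0,0,0],[0.04,0.0005,0,0.0245,0,0,0]]'|head -4;python3 nudge.py '[[0.0,0,0,0,0,0,0],[0.0,0,0,0,0,0,0],[0.0,0,0,0,0,0,0],[0,0,0,0,0,0,0],[0,0,0,0,0,0,0]]' 110; python3 nudge.py '[[0,0,0,-0.01,0,0,0],[0,0,0,-0.03,0,0,0],[0,0,0,-0.06,0,0,0],[0,0,0,-0.085,0,0,0],[0,0,0,-0.09,0,0,0]]' 110|head -4;  python3 nudge.py '[[0,0,0,0,0,0,0],[0,0,0,0,0,0,0],[0,0,0,0,0,0,0]]' 110
python3 - <<'E'
from h import *
T=held("yellow","y2"); p=bot.observe()["position"]
goto([p[0]+.5756-T[0],p[1]-.3363-T[1],p[2]],-11.9)
E
```

```text
clock: 32.95
position: [0.3942, -0.1919, 0.0686]
tool_rot: [-3.141, 0.0, -0.21]
force: [0.2, -0.8, 0.7]
clock: 33.58
position: [0.3942, -0.192, 0.0689]
tool_rot: [-3.142, -0.0, -0.21]
force: [-2.2, 0.9, 7.8]
grip_width: 0.01
finger_force: 107.4
clock: 34.2
position: [0.3947, -0.192, 0.1599]
tool_rot: [-3.141, -0.002, -0.21]
force: [0.1, 0.5, -1.5]
clock: 34.58
position: [0.3938, -0.192, 0.158]
tool_rot: [3.141, 0.001, -0.211]
force: [0.3, -1.1, -1.7]
grip_width: 0.01
finger_force: 107.3
held: base z 0.114
scene pred [190.1 211.8] got [190.7 212.8] [[179, 206, 24, 15, 267], [180, 216, 25, 18, 267]]
top pred [295.9 213.8] got [295.3 214. ] [[286, 204, 20, 22, 326]]
yellow tri [ 0.4707 -0.2072  0.1619] 0.0 top@z [ 0.4707 -0.2067] scene@z [ 0.4754 -0.2083]
expected rim [ 0.4711 -0.2085  0.166 ] err in tool axes [-0.0008 -0.0017  0.    ]
shift [ 1.297e-01  1.048e-01 -1.000e-04] rot [ 0.     0.001 -0.003] pos [ 0.3939 -0.1921  0.1582] rpy [180.    0.  -12.1] q7 -0.86 F [-0.7 -0.3 -0.4] t 34.7
```

```bash
python3 nudge.py '[[0,0.02,0.016,0,0,0,0],[0,0.055,0.045,0,0,0,0],[0,0.09,0.073,0,0,0,0],[0,0.12,0.097,0,0,0,0],[0,0.1297,0.1048,0.005,0,0,0]]' 110|head -2;python3 nudge.py '[[0,0,0,0.01,0,0,0],[0,0,0,0.015,0,0,0],[0,0,0,0.015,0,0,0],[0,0,0,0.015,0,0,0]]' 110|head -4
python3 - <<'E'
from h import *
T=held("yellow","y3"); p=bot.observe()["position"]
goto([p[0]+.5756-T[0],p[1]-.3363-T[1],.122],-12)
E
```

```text
clock: 35.3
position: [0.4997, -0.3233, 0.153]
clock: 35.8
position: [0.4992, -0.3211, 0.1388]
tool_rot: [-3.141, -0.0, -0.21]
force: [-0.6, -0.2, -0.7]
held: base z 0.0948
scene pred [151.4 259.5] got [152.  260.3] [[140, 251, 25, 19, 364], [141, 264, 27, 18, 254]]
top pred [340.6 175.1] got [339.4 175.1] [[330, 166, 21, 21, 290]]
yellow tri [ 0.5766 -0.3359  0.1436] 0.0015 top@z [ 0.5764 -0.3343] scene@z [ 0.5795 -0.3369]
expected rim [ 0.5764 -0.3376  0.1468] err in tool axes [-0.0007 -0.0032  0.    ]
shift [-0.0004  0.0021  0.0168] rot [-0. -0. -0.] pos [ 0.4993 -0.3213  0.1388] rpy [-180.   -0.  -12.] q7 -0.75 F [ 0.3 -0.7 -1.2] t 35.9
```

```bash
python3 nudge.py '[[0,-0.0005,0.0007,0.006,0,0,0],[0,-0.0005,0.0007,0.012,0,0,0],[0,-0.0005,0.0007,0.017,0,0,0],[0,-0.0005,0.0007,0.017,0,0,0],[0,-0.0005,0.0007,0.017,0,0,0]]' 110|head -4;python3 nudge.py '[[0,0,0,0.002,0,0,0],[0,0,0,0.003,0,0,0],[0,0,0,0.003,0,0,0]]' 110|head -4;python3 nudge.py '[[0,0,0,0.002,0,0,0],[0,0,0,0.004,0,0,0],[0,0,0,0.004,0,0,0]]' 110|head -4;python3 nudge.py '[[0,0,0,0.002,0,0,0],[0,0,0,0.004,0,0,0],[0,0,0,0.004,0,0,0]]' 110|head -4; python3 nudge.py '[[0,0,0,0.001,0,0,0],[0,0,0,0.001,0,0,0],[0,0,0,0.001,0,0,0]]' 110|head -4; python3 -c "
from h import *
held('yellow','y4')"
```

```text
clock: 36.52
position: [0.4985, -0.3222, 0.1216]
tool_rot: [3.142, -0.0, -0.21]
force: [-0.4, -0.3, -0.2]
clock: 36.9
position: [0.4985, -0.3222, 0.1185]
tool_rot: [3.141, -0.0, -0.21]
force: [0.2, 0.1, 1.5]
clock: 37.28
position: [0.4985, -0.3222, 0.1144]
tool_rot: [3.142, 0.0, -0.21]
force: [-1.0, 0.1, 1.7]
clock: 37.65
position: [0.4983, -0.3222, 0.1106]
tool_rot: [-3.141, 0.0, -0.21]
force: [-3.5, 1.0, 9.0]
clock: 38.02
position: [0.4979, -0.3223, 0.1101]
tool_rot: [-3.141, 0.0, -0.211]
force: [-9.0, 4.1, 18.8]
held: base z 0.0661
scene pred [152.6 267.8] got [153.2 268.3] [[141, 260, 25, 18, 345], [142, 272, 27, 18, 252]]
top pred [338.5 176.7] got [337.2 176.5] [[329, 168, 20, 20, 267]]
yellow tri [ 0.5756 -0.3367  0.1157] 0.0023 top@z [ 0.5757 -0.3351] scene@z [ 0.5774 -0.338 ]
expected rim [ 0.5752 -0.3389  0.118 ] err in tool axes [-0.0003 -0.0038  0.    ]
```

```bash
python3 nudge.py '[[0,0,0,-0.003,0,0,0],[0,0,0,-0.01,0,0,0],[0,0,0,-0.04,0,0,0],[0,0,0,-0.07,0,0,0],[0,0,-0.02,-0.08,0,0,-0.05]]' 110|head -2
python3 nudge.py '[[0,0,-0.025,0,0,0,-0.15],[0,0,-0.05,0,0,0,-0.32],[0,0,-0.075,0,0,0,-0.5],[0,0,-0.1,0,0,0,-0.68],[0,0,-0.125,0,0,0,-0.86]]' 110|head -3
python3 - <<'E'
from h import *
goto([.6355,.0045,.17],115)
E
```

```text
clock: 38.75
position: [0.5025, -0.3036, 0.1912]
clock: 39.38
position: [0.5226, -0.1781, 0.1896]
tool_rot: [-3.141, 0.0, 0.706]
shift [ 0.2044 -0.0658  0.0196] rot [-0.    -0.    -1.301] pos [ 0.5226 -0.1781  0.1896] rpy [-180.     0.    40.4] q7 -0.29 F [ 0.8  0.2 -1.5] t 39.4
```

```bash
python3 nudge.py '[[0,0.03,-0.01,0,0,0,-0.18],[0,0.06,-0.02,0,0,0,-0.36],[0,0.09,-0.03,0,0,0,-0.54],[0,0.12,-0.04,0,0,0,-0.72],[0,0.15,-0.05,0,0,0,-0.9]]' 110|head -3
python3 nudge.py '[[0,0,0,0,0,0,-0.18],[0,0,0,0,0,0,-0.36],[0,0,0,0,0,0,-0.4],[0,0,0,0,0,0,-0.4]]' 110|head -3
python3 - <<'E'
from h import *
goto([.6355,.0045,.145],115)
E
```

```text
clock: 40.0
position: [0.6055, -0.0432, 0.1896]
tool_rot: [-3.141, 0.0, 1.606]
clock: 40.5
position: [0.6051, -0.0444, 0.1895]
tool_rot: [-3.141, -0.0, 1.996]
shift [0.032  0.0479 0.0445] rot [-0.    -0.    -0.011] pos [ 0.6051 -0.0444  0.1895] rpy [-180.    -0.   114.4] q7 0.54 F [-0.3 -0.2 -1.4] t 40.5
```

```bash
python3 nudge.py '[[0,0.015,0.022,0,0,0,-0.005],[0,0.031,0.0465,0,0,0,-0.01],[0,0.031,0.0465,0.02,0,0,-0.01],[0,0.031,0.0465,0.04,0,0,-0.01],[0,0.031,0.0465,0.045,0,0,-0.01]]' 110|head -3
python3 nudge.py '[[0,0,0,0,0,0,0],[0,0,0,0,0,0,0]]' 110|head -3
python3 - <<'E'
from h import *
T=held("yellow","y5"); 
G,_=pan("green",.033,[.6,.0755,.081])
goto([.6355,.0045,.130],115)
a=cv2.imread("pics/scene_y5.png")[180:280,250:370]; b=cv2.imread("pics/top_y5.png")[130:230,150:270]
f=lambda x:cv2.resize(x,None,fx=3.3,fy=3.3,interpolation=cv2.INTER_CUBIC)
cv2.imwrite("pics/v8.png",np.hstack([f(a),f(b)]))
E
```

```text
clock: 41.12
position: [0.6343, 0.0043, 0.1433]
tool_rot: [-3.14, -0.001, 2.009]
clock: 41.38
position: [0.635, 0.0034, 0.1453]
tool_rot: [3.141, 0.0, 2.009]
held: base z 0.1013
scene pred [314.  216.7] got [318.6 218.6] [[312, 211, 14, 15, 91], [303, 224, 24, 15, 219]]
top pred [191.4 168. ] got [nan nan] []
one view only [nan nan nan] [0.61259666 0.08196626 0.15326956]
expected rim [0.6015 0.0749 0.1533] err in tool axes [0.0017 0.0131 0.    ]
scene pred [312.  237.2] got [312.3 242. ] [[300, 237, 26, 11, 132]]
top pred [195.1 171.6] got [nan nan] []
one view only [nan nan nan] [0.61637435 0.06728346 0.081     ]
shift [0.0008 0.0012 0.015 ] rot [0.001 0.    0.002] pos [0.6348 0.0032 0.145 ] rpy [180.    0.  115.1] q7 0.48 F [ 0.3 -0.4 -1.3] t 41.6
```

View pics/v8.png

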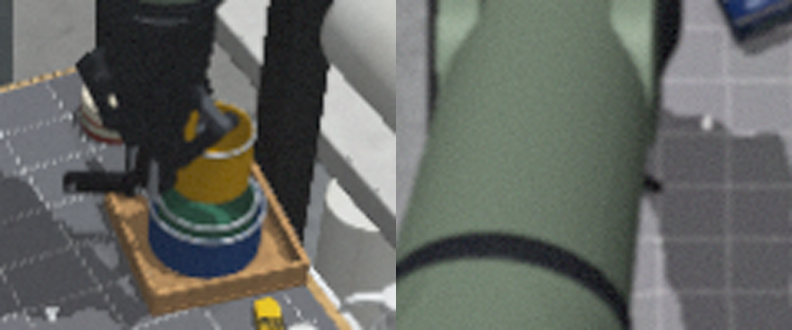

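```bash
python3 nudge.py '[[0,0.001,0.001,0.01,0,0,0],[0,0.001,0.001,0.018,0,0,0],[0,0.001,0.001,0.025,0,0,0],[0,0.001,0.001,0.032,0,0,0],[0,0.001,0.001,0.032,0,0,0]]' 110|head -4; python3 nudge.py '[[0,0,0,0.007,0,0,0],[0,0,0,0.014,0,0,0],[0,0,0,0.021,0,0,0],[0,0,0,0.026,0,0,0],[0,0,0,0.026,0,0,0]]' 110|head -4;python3 nudge.py '[[0,0,0,0.002,0,0,0],[0,0,0,0.003,0,0,0],[0,0,0,0.003,0,0,0]]' 110|head -4;python3 nudge.py '[[0,0,0,0.001,0,0,0],[0,0,0,0.002,0,0,0],[0,0,0,0.002,0,0,0]]' 110|head -4
```

```text
clock: 42.2
position: [0.6347, 0.0045, 0.1118]
tool_rot: [-3.141, -0.0, 2.01]
force: [0.7, -1.0, -0.7]
clock: 42.82
position: [0.6348, 0.0045, 0.0861]
tool_rot: [-3.141, -0.0, 2.01]
force: [0.3, 0.1, -1.1]
clock: 43.2
position: [0.635, 0.0046, 0.0835]
tool_rot: [-3.142, -0.0, 2.01]
force: [-0.1, -0.6, -1.1]
clock: 43.58
position: [0.635, 0.0046, 0.0815]
tool_rot: [-3.142, -0.0, 2.01]
force: [0.3, 0.8, -1.0]
```

```bash
python3 nudge.py '[[0,0,0,0.0005,0,0,0],[0,0,0,0.001,0,0,0],[0,0,0,0.001,0,0,0]]' 110|head -4;python3 nudge.py '[[0,0,0,0.0005,0,0,0],[0,0,0,0.0005,0,0,0],[0,0,0,0.0005,0,0,0]]' 110|head -4
```

```text
clock: 43.95
position: [0.6353, 0.0043, 0.081]
tool_rot: [3.141, 0.0, 2.009]
force: [-1.1, -1.3, 7.3]
clock: 44.32
position: [0.6355, 0.0041, 0.0808]
tool_rot: [3.141, 0.001, 2.009]
force: [-0.8, -2.7, 10.2]
```

```bash
python3 nudge.py '[[0,0,0,-0.0005,0,0,0],[0.036,0,0,-0.0005,0,0,0],[0.036,0,0,-0.0005,0,0,0],[0.036,0,0,-0.0005,0,0,0]]' 110;
python3 nudge.py '[[0.036,0,0,-0.02,0,0,0],[0.036,0,0,-0.05,0,0,0],[0.036,0,0,-0.09,0,0,0],[0.036,-0.05,-0.02,-0.1,0,0,0],[0.036,-0.1,-0.05,-0.1,0,0,0.1]]'|head -2;
python3 nudge.py '[[0.036,-0.02,-0.04,0,0,0,0.18],[0.036,-0.04,-0.08,0,0,0,0.36],[0.036,-0.05,-0.12,0,0,0,0.54],[0.036,-0.05,-0.15,0,0,0,0.72],[0.036,-0.05,-0.18,0,0,0,0.9]]'|head -3
python3 - <<'E'
from h import *
T,_=pan("red",.024,[.663,-.2016,.08],"c4"); 
try: grip("red",T,"c4")
except Exception as e: print(e)
pan("yellow",.037,[.6,.0755,.089]); pan("green",.033,[.6,.0755,.081])
cv2.imwrite("pics/v9.png",np.hstack([cv2.resize(cv2.imread("pics/scene_c4.png")[170:320,120:370],(480,288)),cv2.resize(cv2.imread("pics/top_c4.png")[110:270,165:335],(306,288))]))
goto([.592,-.181,.15],-16)
E
```

```text
clock: 44.82
position: [0.635, 0.0046, 0.0804]
tool_rot: [-3.141, -0.0, 2.01]
force: [-0.3, 0.2, 0.5]
grip_width: 0.0362
finger_force: 0.0
clock: 45.45
position: [0.6333, -0.108, 0.1832]
clock: 46.08
position: [0.4784, -0.2147, 0.1818]
tool_rot: [3.14, -0.001, 1.003]
scene pred [220.8 287.2] got [221.5 288.4] [[212, 282, 20, 14, 206], [212, 293, 21, 17, 228]]
top pred [288.3 149.3] got [288.3 149.5] [[282, 143, 14, 14, 152]]
red tri [ 0.6635 -0.2011  0.076 ] 0.0016 top@z [ 0.6625 -0.2014] scene@z [ 0.6671 -0.2014]
scene [217, 254, 6, 17, 72]
top [280, 164, 6, 17, 44]
red grip tri [ 0.5945 -0.1811  0.0906] 0.0016 top [ 0.5931 -0.181 ] yaw 163.6 dist 0.0724
scene pred [312.2 234.9] got [312.8 236.6] [[302, 229, 23, 16, 270]]
top pred [194.7 171.3] got [194.6 170.9] [[184, 162, 21, 19, 300]]
yellow tri [0.602  0.0765 0.0842] 0.0001 top@z [0.6013 0.0757] scene@z [0.6063 0.0738]
scene pred [312.  237.2] got [nan nan] []
top pred [195.1 171.6] got [nan nan] []
one view only [nan nan nan] [nan nan nan]
shift [0.087  0.0775 0.0313] rot [ 0.000e+00 -1.000e-03  1.292e+00] pos [ 0.4802 -0.2138  0.1811] rpy [179.9  -0.   58. ] q7 0.06 F [ 0.2  0.5 -0.5] t 46.4
```

View pics/v9.png

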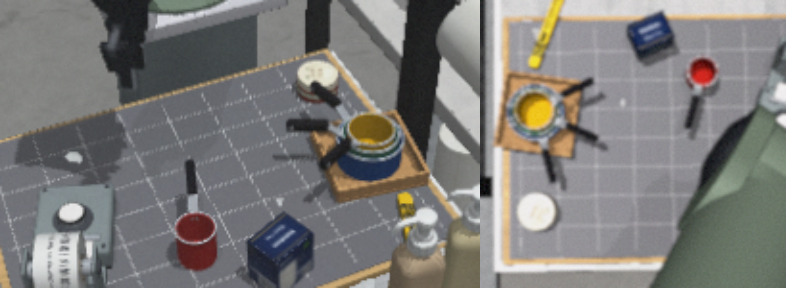

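Yellow is nested flat with the handles fanned at 50° spacing (top crop (536,110)), and red is untouched at (702,72). Next is red.

```bash
python3 nudge.py '[[0.04,0.017,0.015,0,0,0,0.18],[0.04,0.034,0.03,0,0,0,0.36],[0.04,0.051,0.045,0,0,0,0.54],[0.04,0.068,0.06,0,0,0,0.72],[0.04,0.087,0.0775,0.01,0,0,0.9]]'|head -2; python3 nudge.py '[[0.04,0,0,0.01,0,0,0.18],[0.04,0,0,0.02,0,0,0.36],[0.04,0,0,0.03,0,0,0.39],[0.04,0,0,0.03,0,0,0.39]]' |head -2;python3 - <<'E'
from h import *
goto([.5928,-.181,.072],-16.4)
E
```

```text
clock: 47.0
position: [0.5927, -0.1811, 0.171]
clock: 47.5
position: [0.591, -0.1813, 0.1398]
shift [ 0.0017 -0.0008  0.0678] rot [0.    0.001 0.01 ] pos [ 0.591  -0.1813  0.1398] rpy [ 1.80e+02  1.00e-01 -1.58e+01] q7 -1.07 F [-0.6 -0.3 -0.9] t 47.5
```

```bash
python3 nudge.py '[[0.04,0.0017,-0.0008,0.03,0,0,0.01],[0.04,0.0017,-0.0008,0.055,0,0,0.01],[0.04,0.0017,-0.0008,0.067,0,0,0.01],[0.04,0.0017,-0.0008,0.067,0,0,0.01]]'|head -4;python3 nudge.py '[[0.0,0,0,0,0,0,0],[0.0,0,0,0,0,0,0],[0.0,0,0,0,0,0,0],[0,0,0,0,0,0,0],[0,0,0,0,0,0,0]]' 110; python3 nudge.py '[[0,0,0,-0.01,0,0,0],[0,0,0,-0.03,0,0,0],[0,0,0,-0.06,0,0,0],[0,0,0,-0.085,0,0,0],[0,0,0,-0.09,0,0,0]]' 110|head -4;  python3 nudge.py '[[0,0,0,0,0,0,0],[0,0,0,0,0,0,0],[0,0,0,0,0,0,0]]' 110
python3 - <<'E'
from h import *
T=held("red","r2"); p=bot.observe()["position"]
goto([p[0]+.5756-T[0],p[1]-.3363-T[1],p[2]],-16.4)
E
```

```text
clock: 48.0
position: [0.5929, -0.1816, 0.0736]
tool_rot: [-3.141, 0.0, -0.289]
force: [0.7, -0.2, 0.7]
clock: 48.62
position: [0.5933, -0.1815, 0.0745]
tool_rot: [-3.141, -0.001, -0.29]
force: [-3.0, 2.4, 6.6]
grip_width: 0.0102
finger_force: 107.4
clock: 49.25
position: [0.5936, -0.1818, 0.166]
tool_rot: [-3.141, -0.003, -0.29]
force: [0.1, -1.0, -1.5]
clock: 49.62
position: [0.5926, -0.1814, 0.1629]
tool_rot: [3.141, 0.001, -0.29]
force: [1.0, 0.0, -1.2]
grip_width: 0.0099
finger_force: 107.4
held: base z 0.1149
scene pred [218.1 260. ] got [218.8 262. ] [[209, 255, 21, 15, 226], [209, 267, 22, 15, 209]]
top pred [292.2 143.7] got [nan nan] []
one view only [nan nan nan] [ 0.66801374 -0.20269582  0.17079636]
expected rim [ 0.6616 -0.202   0.1708] err in tool axes [ 0.0063 -0.0012 -0.    ]
shift [-5.030e-02  1.545e-01  1.000e-04] rot [ 0.     0.001 -0.004] pos [ 0.5927 -0.1815  0.1631] rpy [180.    0.  -16.6] q7 -1.1 F [-0.5 -0.4 -2.1] t 49.7
```

```bash
python3 nudge.py '[[0,-0.007,0.023,0,0,0,0],[0,-0.018,0.06,0,0,0,0],[0,-0.029,0.1,0,0,0,0],[0,-0.04,0.138,0,0,0,0],[0,-0.0445,0.153,0.003,0,0,0]]' 110|head -2;python3 nudge.py '[[0,0,0,0.01,0,0,0],[0,0,0,0.015,0,0,0],[0,0,0,0.015,0,0,0],[0,0,0,0.015,0,0,0]]' 110|head -4
python3 - <<'E'
from h import *
T=held("red","r3"); p=bot.observe()["position"]
goto([p[0]+.5756-T[0],p[1]-.3363-T[1],.128],-16.4)
E
```

```text
clock: 50.35
position: [0.505, -0.3175, 0.1607]
clock: 50.85
position: [0.5069, -0.3148, 0.1455]
tool_rot: [3.142, -0.0, -0.289]
force: [-0.3, 0.4, -1.4]
held: base z 0.0975
scene pred [151.9 257.1] got [152.6 259. ] [[143, 253, 20, 13, 195], [144, 263, 22, 17, 223]]
top pred [340.4 175. ] got [338.5 174.1] [[333, 168, 13, 15, 129]]
red tri [ 0.5787 -0.3331  0.1487] 0.0038 top@z [ 0.5787 -0.33  ] scene@z [ 0.5826 -0.3353]
expected rim [ 0.576  -0.3353  0.1535] err in tool axes [ 0.0011 -0.0059 -0.    ]
shift [-0.0012  0.0069  0.0177] rot [ 0.    -0.    -0.003] pos [ 0.5068 -0.3151  0.1457] rpy [180.   -0.  -16.6] q7 -0.83 F [ 0.6  0.1 -1.8] t 51.0
```

Run:
```python
from h import *
a=cv2.imread("pics/scene_r3.png")[235:295,115:187]; b=cv2.imread("pics/top_r3.png")[145:205,305:377]
f=lambda x:cv2.resize(x,None,fx=5.5,fy=5.5,interpolation=cv2.INTER_CUBIC)
cv2.imwrite("pics/v10.png",np.hstack([f(a),f(b)]))
```

```text
(no output)
```

View pics/v10.png

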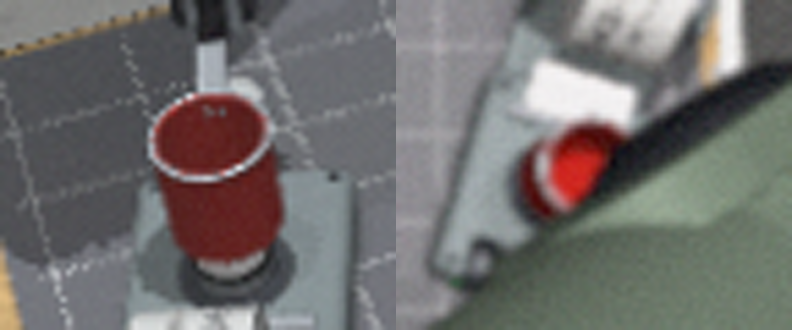

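Run:
```python
from h import *
t=np.linspace(0,2*np.pi,200)
for lab,r,z in(("rim",.025,.1515),("base",.025,.0955)):
    P=proj("scene",np.c_[.576+r*np.cos(t),-.3353+r*np.sin(t),np.full(200,z)]); q=(P-[115,235])*5.5
    print(lab,"x",q[:,0].min().round(),q[:,0].max().round(),"y",q[:,1].min().round(),q[:,1].max().round())
im=cv2.imread("pics/scene_r3.png"); m=inner("scene",im,"red",(155,268))
for y in range(250,284,3):
    x=np.flatnonzero(m[y]); print(y,(y-235)*5.5,(x.min()-115)*5.5 if len(x) else None,(x.max()+1-115)*5.5 if len(x) else None)
```

```text
rim x 144.0 263.0 y 83.0 168.0
base x 165.0 280.0 y 173.0 258.0
250 82.5 None None
253 99.0 192.5 242.0
256 115.5 165.0 258.5
259 132.0 159.5 258.5
262 148.5 159.5 253.0
265 165.0 181.5 275.0
268 181.5 159.5 275.0
271 198.0 170.5 280.5
274 214.5 170.5 280.5
277 231.0 176.0 275.0
280 247.5 187.0 253.0
283 264.0 None None
```

```bash
python3 nudge.py '[[0,-0.0009,0.0013,0.006,0,0,0],[0,-0.0009,0.0013,0.012,0,0,0],[0,-0.0009,0.0013,0.0165,0,0,0],[0,-0.0009,0.0013,0.0165,0,0,0],[0,-0.0009,0.0013,0.0165,0,0,0]]' 110|head -4;python3 nudge.py '[[0,0,0,0.001,0,0,0],[0,0,0,0.002,0,0,0],[0,0,0,0.002,0,0,0]]' 110|head -4;python3 nudge.py '[[0,0,0,0.001,0,0,0],[0,0,0,0.002,0,0,0],[0,0,0,0.002,0,0,0]]' 110|head -4;python3 nudge.py '[[0,0,0,0.002,0,0,0],[0,0,0,0.003,0,0,0],[0,0,0,0.003,0,0,0]]' 110|head -4
```

```text
clock: 51.58
position: [0.5053, -0.3164, 0.1291]
tool_rot: [3.142, -0.0, -0.29]
force: [0.2, -0.3, -1.6]
clock: 51.95
position: [0.5053, -0.3163, 0.127]
tool_rot: [3.142, -0.0, -0.29]
force: [0.1, -0.3, -1.6]
clock: 52.32
position: [0.5053, -0.3163, 0.125]
tool_rot: [3.142, -0.0, -0.29]
force: [-0.9, 0.1, 0.1]
clock: 52.7
position: [0.5052, -0.3164, 0.1219]
tool_rot: [3.141, 0.0, -0.29]
force: [-1.4, 0.7, 1.1]
```

```bash
python3 nudge.py '[[0,0,0,0.002,0,0,0],[0,0,0,0.004,0,0,0],[0,0,0,0.004,0,0,0]]' 110|head -4; python3 nudge.py '[[0,0,0,0.001,0,0,0],[0,0,0,0.002,0,0,0],[0,0,0,0.002,0,0,0]]' 110|head -4;python3 nudge.py '[[0,0,0,0.0005,0,0,0],[0,0,0,0.001,0,0,0],[0,0,0,0.001,0,0,0]]' 110|head -4; python3 -c "
from h import *
held('red','r4')"
```

```text
clock: 53.08
position: [0.5052, -0.3164, 0.1179]
tool_rot: [3.142, 0.0, -0.29]
force: [-1.2, 0.7, 2.8]
clock: 53.45
position: [0.5049, -0.3164, 0.1163]
tool_rot: [-3.141, 0.0, -0.291]
force: [-5.4, 2.5, 11.6]
clock: 53.82
position: [0.5045, -0.3165, 0.1157]
tool_rot: [-3.141, 0.001, -0.291]
force: [-11.2, 4.9, 21.7]
held: base z 0.0677
scene pred [152.8 265.5] got [153.5 266.7] [[145, 260, 18, 14, 190], [146, 271, 21, 17, 218]]
top pred [338.4 177. ] got [336.4 175.8] [[331, 170, 13, 14, 117]]
red tri [ 0.5769 -0.3342  0.1213] 0.0043 top@z [ 0.5772 -0.3315] scene@z [ 0.5782 -0.3364]
expected rim [ 0.5735 -0.3371  0.1237] err in tool axes [ 0.002  -0.0065  0.    ]
```

```bash
python3 nudge.py '[[0,0,0,-0.003,0,0,0],[0,0,0,-0.01,0,0,0],[0,0,0,-0.04,0,0,0],[0,0,0,-0.07,0,0,0],[0,0,-0.02,-0.085,0,0,-0.05]]' 110|head -2
python3 nudge.py '[[0,0,-0.025,0,0,0,-0.15],[0,0,-0.05,0,0,0,-0.32],[0,0,-0.075,0,0,0,-0.5],[0,0,-0.1,0,0,0,-0.68],[0,0,-0.125,0,0,0,-0.86]]' 110|head -3
python3 nudge.py '[[0,0.02,0,0,0,0,-0.17],[0,0.04,0,0,0,0,-0.34],[0,0.06,0,0,0,0,-0.51],[0,0.08,0,0,0,0,-0.68],[0,0.1,0,0,0,0,-0.85]]' 110|head -3
python3 - <<'E'
from h import *
goto([.6713,.0569,.2],165)
E
```

```text
clock: 54.55
position: [0.5107, -0.2982, 0.2016]
clock: 55.18
position: [0.5409, -0.1748, 0.2001]
tool_rot: [3.142, 0.0, 0.626]
clock: 55.8
position: [0.6225, -0.1172, 0.2]
tool_rot: [-3.141, 0.0, 1.475]
shift [ 0.178  0.032 -0.   ] rot [-0.    -0.    -1.404] pos [ 0.6225 -0.1172  0.2   ] rpy [-180.     0.    84.5] q7 0.22 F [ 0.9 -0.2 -2.1] t 55.8
```

```bash
python3 nudge.py '[[0,0.02,0.006,0,0,0,-0.18],[0,0.04,0.013,0,0,0,-0.36],[0,0.07,0.02,0,0,0,-0.54],[0,0.1,0.027,0,0,0,-0.72],[0,0.13,0.032,0,0,0,-0.9]]' 110|head -3
python3 nudge.py '[[0,0,0,0,0,0,-0.18],[0,0,0,0,0,0,-0.36],[0,0,0,0,0,0,-0.49],[0,0,0,0,0,0,-0.49],[0,0,0,0,0,0,-0.49]]' 110|head -3
python3 - <<'E'
from h import *
goto([.6713,.0569,.2],165)
print(bot.observe()["qpos"].round(2))
E
```

```text
clock: 56.42
position: [0.6673, 0.0093, 0.2]
tool_rot: [-3.141, 0.0, 2.375]
clock: 57.05
position: [0.667, 0.0084, 0.1999]
tool_rot: [-3.141, -0.0, 2.857]
shift [ 0.0095  0.0478 -0.0001] rot [-0.    -0.    -0.023] pos [0.667  0.0084 0.1999] rpy [-180.    -0.   163.7] q7 1.19 F [ 0.1  0.3 -1.6] t 57.0
[-0.11  0.62  0.02  1.51 -0.01  1.01  1.19]
```

```bash
python3 nudge.py '[[0,0.005,0.024,0,0,0,-0.012],[0,0.0095,0.0475,0,0,0,-0.023],[0,0.0095,0.0475,0.02,0,0,-0.023],[0,0.0095,0.0475,0.04,0,0,-0.023],[0,0.0095,0.0475,0.05,0,0,-0.023]]' 110|head -3
python3 nudge.py '[[0,0,0,0,0,0,0],[0,0,0,0,0,0,0]]' 110|head -3
python3 - <<'E'
from h import *
T=held("red","r5"); 
goto([.6713,.0569,.150],165)
a=cv2.imread("pics/scene_r5.png")[180:280,250:370]; b=cv2.imread("pics/top_r5.png")[130:230,150:270]
f=lambda x:cv2.resize(x,None,fx=3.3,fy=3.3,interpolation=cv2.INTER_CUBIC)
cv2.imwrite("pics/v11.png",np.hstack([f(a),f(b)]))
t=np.linspace(0,2*np.pi,100); B=[.6013,.0757]
for r,z in((.025,.1555),(.025,.0995),(.032,.089)): P=(proj("scene",np.c_[B[0]+r*np.cos(t),B[1]+r*np.sin(t),t*0+z])-[250,180])*3.3; print(z,P.min(0).round(),P.max(0).round())
E
```

```text
clock: 57.68
position: [0.6706, 0.0571, 0.1484]
tool_rot: [-3.141, -0.002, 2.883]
clock: 57.92
position: [0.6715, 0.0566, 0.1506]
tool_rot: [3.141, 0.001, 2.882]
held: base z 0.1026
scene pred [314.3 215.2] got [309.3 230.7] [[304, 223, 12, 15, 99]]
top pred [191.  167.5] got [nan nan] []
one view only [nan nan nan] [0.64755542 0.03608082 0.15855187]
expected rim [0.6019 0.0751 0.1586] err in tool axes [-0.0541 -0.026   0.    ]
shift [0.0003 0.0002 0.0007] rot [0.    0.001 0.003] pos [0.6715 0.0566 0.1507] rpy [1.800e+02 1.000e-01 1.651e+02] q7 1.14 F [ 0.2 -0.5 -1.9] t 58.0
0.1555 [179.  97.] [245. 140.]
0.0995 [175. 151.] [239. 194.]
0.089 [166. 155.] [247. 211.]
```

View pics/v11.png

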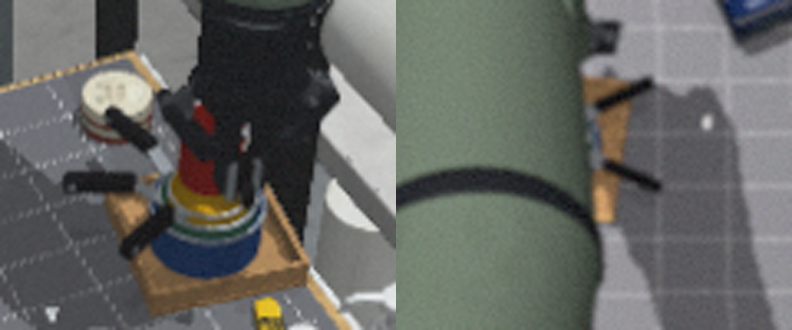

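```bash
python3 nudge.py '[[0,0,0,0.01,0,0,0],[0,0,0,0.018,0,0,0],[0,0,0,0.025,0,0,0],[0,0,0,0.032,0,0,0],[0,0,0,0.032,0,0,0]]' 110|head -4; python3 nudge.py '[[0,0,0,0.007,0,0,0],[0,0,0,0.014,0,0,0],[0,0,0,0.02,0,0,0],[0,0,0,0.024,0,0,0],[0,0,0,0.024,0,0,0]]' 110|head -4;python3 nudge.py '[[0,0,0,0.001,0,0,0],[0,0,0,0.002,0,0,0],[0,0,0,0.002,0,0,0]]' 110|head -4;python3 nudge.py '[[0,0,0,0.0005,0,0,0],[0,0,0,0.001,0,0,0],[0,0,0,0.001,0,0,0]]' 110|head -4
```

```text
clock: 58.65
position: [0.6709, 0.0566, 0.1173]
tool_rot: [-3.141, -0.001, 2.883]
force: [0.1, 0.7, -1.8]
clock: 59.28
position: [0.671, 0.0567, 0.0936]
tool_rot: [-3.141, -0.0, 2.883]
force: [-0.3, -0.5, -1.0]
clock: 59.65
position: [0.6712, 0.0567, 0.092]
tool_rot: [3.142, 0.0, 2.883]
force: [-0.1, 1.3, -1.4]
clock: 60.02
position: [0.6712, 0.0567, 0.091]
tool_rot: [-3.142, -0.0, 2.883]
force: [-0.3, 0.4, -0.9]
```

```bash
python3 nudge.py '[[0,0,0,0.0005,0,0,0],[0,0,0,0.001,0,0,0],[0,0,0,0.001,0,0,0]]' 110|head -4;python3 nudge.py '[[0,0,0,0.0005,0,0,0],[0,0,0,0.0005,0,0,0],[0,0,0,0.0005,0,0,0]]' 110|head -4
```

```text
clock: 60.4
position: [0.6716, 0.0567, 0.0905]
tool_rot: [3.141, 0.001, 2.883]
force: [0.6, -0.5, 5.4]
clock: 60.78
position: [0.6718, 0.0566, 0.0903]
tool_rot: [3.141, 0.001, 2.883]
force: [0.7, -1.1, 9.3]
```

```bash
python3 nudge.py '[[0,0,0,-0.0005,0,0,0],[0.036,0,0,-0.0005,0,0,0],[0.036,0,0,-0.0005,0,0,0],[0.036,0,0,-0.0005,0,0,0]]' 110;
python3 nudge.py '[[0.036,0,0,-0.02,0,0,0],[0.036,0,0,-0.05,0,0,0],[0.036,0,0,-0.09,0,0,0],[0.036,0,-0.05,-0.11,0,0,0],[0.036,0,-0.1,-0.11,0,0,0]]'|head -2;
python3 nudge.py '[[0.036,0.03,-0.05,0,0,0,0.1],[0.036,0.06,-0.1,0,0,0,0.2],[0.036,0.09,-0.15,0,0,0,0.3],[0.036,0.12,-0.2,0,0,0,0.4],[0.036,0.15,-0.25,0,0,0,0.5]]'|head -3;
python3 nudge.py '[[0.036,0,0,0,0,0,0],[0.036,0,0,0,0,0,0],[0.036,0,0,0,0,0,0],[0.036,0,0,0,0,0,0]]'|head -5
python3 - <<'E'
from h import *
pan("red",.041,[.6013,.0757,.097],"end")
cv2.imwrite("pics/v12.png",np.hstack([cv2.resize(cv2.imread("pics/scene_end.png")[200:275,275:355],(430,403),interpolation=cv2.INTER_CUBIC),cv2.resize(cv2.imread("pics/top_end.png")[110:245,165:285],(358,403))]))
E
```

```text
clock: 61.28
position: [0.6711, 0.0567, 0.0899]
tool_rot: [-3.141, -0.0, 2.883]
force: [0.4, -0.2, -0.1]
grip_width: 0.0359
finger_force: 0.0
clock: 61.9
position: [0.6462, -0.0409, 0.2033]
clock: 62.52
position: [0.4354, -0.2445, 0.2014]
tool_rot: [3.141, 0.002, 2.379]
clock: 63.02
position: [0.4372, -0.2426, 0.2001]
tool_rot: [3.141, -0.0, 2.384]
force: [0.4, -0.4, -0.8]
grip_width: 0.036
scene pred [312.7 233. ] got [312.7 234. ] [[305, 229, 17, 11, 154]]
top pred [194.2 170.5] got [194.7 170.8] [[187, 164, 17, 15, 167]]
red tri [0.6012 0.0754 0.0933] 0.001 top@z [0.6006 0.0744] scene@z [0.6047 0.0738]
```

View pics/v12.png

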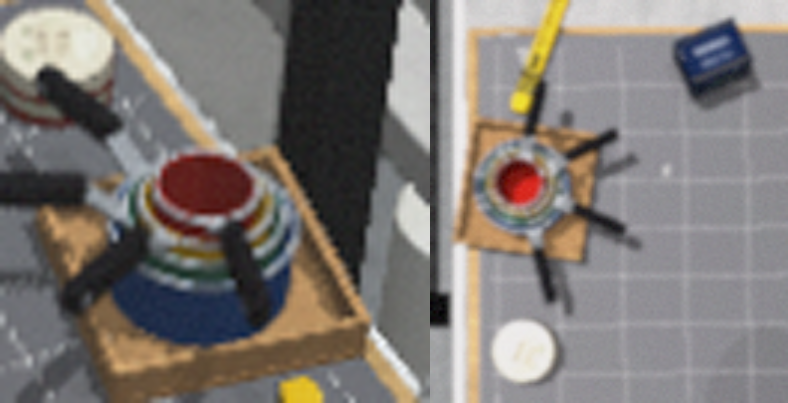

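All four pans are nested concentrically and sit flat, with the handles fanned about 50° apart. The pot, cutter and carton are where they started.

```bash
python3 -c "
from workcell import bot
print(bot.job_done())"
```

```text
the job is handed in; nothing more can be done
None
```

The job is handed in: all four pans were pressed onto the label pad in order (blue, green, yellow, red) until it was fully down, and they are nested flat in the tray with handles about 50° apart and the other items undisturbed.

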